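Unlatch the sensor canister and hook the sensor holder out onto the inspection stage

TASK

Squeeze the two red side buttons of the canister's cap together, lift the cap off and stand it upright inside the white tray. Then take the yellow-handled hook from its rack and, touching the sensor holder with the hook only, draw the holder out of the canister by its orange loop and lower it, still on the hook, to stand upright inside the white circle on the black inspection stage. Unhook it, hang the hook back in its rack as it was, and leave the other things on the bench where they are.

Things in the scene. Friction and masses are not known exactly. Their poses are not given: they have to be found in the camera images.
- cap_grip (a point): canister cap: centre between its two red squeeze buttons, z up. White block 36 (x) by 40 (y), up to 12 mm above this. Buttons on the +y and -y sides: faces 28 wide, 24 high (12 below to 12 above this), 64 mm apart at rest, 50 fully squeezed. Latch teeth 23 to 28 mm below, tips at y = -41 and +41. Loose once unlatched, 0.13 kg. Starts 34 mm above the mouth, axes as the canister's
- cap_foot (a point): centre of the flat underside of the cap's rubber plug (56 mm diameter), 44 mm below cap_grip: the cap stands on it when set down. 10 mm above it the cap's flange begins, 70 mm diameter, which rests on the canister's mouth. Axes of the cap
- left_button (a joint): travel of the red button on the cap's +y side, m: 0 out, 0.007 fully squeezed in towards the cap's centre. Spring: 4 N to start, 9 N fully in. Its tooth is free of the canister's keeper beyond about 0.005; with a tooth under its keeper the cap cannot be lifted
- right_button (a joint): the same for the button on the cap's -y side
- canister_mouth (a point): centre of the mouth of the aluminium canister, fixed, z up, 95 mm above the bench. Outside 76 mm diameter; bore 60 mm diameter, 89 mm deep. Grey keepers at its +y and -y rise to 18 mm above the mouth, lips from 37 to 50 mm off the axis, 12.5 to 18 mm above the mouth, 34 mm wide in x. The capped buttons' lower edges are 4 mm above the keepers' tops
- carrier: sensor holder: steel disc 48 mm diameter, 24 high, about 0.12 kg, loose on the floor of the bore at the start, up to about 2 mm off centre. Origin: centre of its underside; z up. An orange loop of 4.4 mm wire stands on it in its x-z plane like a gable: uprights at x = -13 and +13 mm up to z = 39 mm, then sloping to a peak on the axis
- carrier_loop (a point): peak of the holder's loop (wire centre), 52 mm above the holder's underside. Below it about 25 mm is open, down to the disc's top; the hook passes through along the holder's y. Axes of the holder. Starts 37 mm below the canister's mouth
- hook_grip (a point): hook tool: middle of its yellow handle, a block 26 (x) by 20 (y) mm, from 29 below to 26 mm above this point. Axes of the tool, z up. Below the handle a black collar, 50 mm diameter, 5 thick, underside 34 mm below this point, then a straight 5 mm wire down the axis. Total 0.08 kg. At the start it hangs in the rack, axes within 0.1 rad of the rack's
- hook_crook (a point): crook of the hook, where the loop comes to lie; axes of the tool. The straight wire's axis runs at x = 0, y = -5 mm from here, down to its bend 6 mm below this point (129 mm below hook_grip); from the bend it slopes up towards the tool's +y, ending 15 mm out from the straight wire's axis and 9 mm above the bend (wire centres)
- rack_top (a point): the hook's rack, fixed: centre of its top, 112 mm above the bench, z up. Two upright wooden walls 12 mm thick, inner faces 26 mm apart in x, 64 mm long in y, open at both y ends; the hook's wire hangs between them, its point along y, and its collar rests on their tops
- stage_top (a point): centre of the top of the black inspection stage, 110 mm square, 12 mm high, fixed; the white circle on it has 84 mm inner diameter, centred here
- tray_in (a point): centre of the inner floor of the white tray, fixed: 130 mm square outside, walls 4 mm thick and 14 mm high, floor about 4 mm thick
- screwdriver: bystander: green-handled screwdriver lying flat, 160 mm long
- tweezers: bystander: tweezers lying flat, 120 mm long
- cup: bystander: clear cup, 70 mm diameter, 75 mm high
- vial: bystander: amber vial, 26 mm diameter, 50 mm high
- solvent_bottle: bystander: white bottle, 56 mm diameter, 130 mm high
- reel: bystander: grey reel lying flat, 80 mm diameter, 22 mm high

How it is judged:
On the way, in this order (a step that is already met when the one before it is completed fails the run):
1. the cap is lifted off the canister with both buttons squeezed in (value of joint each of left_button, right_button above 0.004 m and z of cap_grip in the frame of canister_mouth above 0.055 m), for 0.1 s.
2. the cap stands upright in the tray with its buttons released (value of joint each of left_button, right_button below 0.003 m and x of cap_grip in the frame of tray_in between -0.026 and 0.026 m and y of cap_grip in the frame of tray_in between -0.026 and 0.026 m and z of cap_grip in the frame of tray_in between 0.039 and 0.049 m and angle between cap_grip's own z axis and vertical below 0.1 rad), for 0.2 s.
3. the holder hangs from the hook, clear above the canister (distance between hook_crook and carrier_loop below 0.014 m and z of carrier in the frame of canister_mouth above 0.003 m), for 0.1 s.
4. the holder stands in the white circle on the stage with the hook still in its loop (distance between hook_crook and carrier_loop below 0.025 m and horizontal distance between carrier and stage_top below 0.018 m and z of carrier in the frame of stage_top between -0.003 and 0.003 m and angle between carrier's own z axis and vertical below 0.1 rad), for 0.1 s.
At the end, for the whole second after the job is handed in: cap upright (0.1 rad) on the tray's floor, within 26 mm of its middle along each side; holder upright (0.1 rad) on the stage within 18 mm of the circle's centre; hook hanging upright (0.1 rad) in its rack, collar on the tops (5 mm), within 10 mm of the middle across the gap, 25 mm along it (x of cap_grip in the frame of tray_in between -0.026 and 0.026 m and y of cap_grip in the frame of tray_in between -0.026 and 0.026 m and z of cap_grip in the frame of tray_in between 0.039 and 0.049 m and angle between each of cap_grip, carrier, hook_grip's own z axis and vertical below 0.1 rad and horizontal distance between carrier and stage_top below 0.018 m and z of carrier in the frame of stage_top between -0.003 and 0.003 m and x of hook_grip in the frame of rack_top between -0.01 and 0.01 m and y of hook_grip in the frame of rack_top between -0.025 and 0.025 m and z of hook_grip in the frame of rack_top between 0.029 and 0.039 m); the robot touches nothing.
It fails at once if the gripper or arm touches the sensor holder (contact force between any of the arm, the fingers and carrier above 0.5 N).
It fails at once if the sensor holder is tipped over (angle between carrier's own z axis and vertical above 0.9 rad).
It fails at once if a bystander is pushed more than 30 mm (distance of any of screwdriver, tweezers, cup, vial, solvent_bottle, reel from where it was at the start of the episode above 0.03 m).
It also fails if it takes over 72 s, if anything falls off the work surface, if the arm or the gripper's body presses on something with over 40 N, if the wrist force passes 120 N, or if a joint passes its speed limit or range.

ROBOT

A 7-joint arm with a two-finger parallel gripper is mounted at the origin on the work surface. World frame = base frame: x ahead of the robot, y to its left, z up, the work surface at z = 0. Lengths are in m, angles in rad, forces in N, time in s.
With the tool pointing down it reaches from about 0.4 to 0.875 m from the base axis. Payload 6.5 kg.
Tool frame: the origin (TCP) lies midway between the tips of the shut fingers; the grasp point (between the pads) lies 19 mm behind it; x points along the fingers, y is the direction in which the jaws open and shut, and the axes are right-handed (so a half turn about x gives the same grasp; the last joint's range is limited). The gripper opens to 88 mm and grips with 3 to 60 N. Pads are 18 mm wide; open, the fingers measure 123 mm over their backs; the gripper's body (75 mm by 187 mm) begins 45 mm behind the grasp point.
Start: joints at [-1.412, 0.536, -0.004, 1.538, 0.003, 1.067, -0.071], TCP at [0.145, 0.634, 0.239] pointing down, gripper open.
Joint ranges: [-2.7, 2.7], [-0.37, 2.16], [-1.27, 1.26], [0.24, 2.4], [-1.31, 4.45], [0.19, 1.91], [-2.76, 2.76]. Speed limits (rad/s): [2.39, 2.39, 3.14, 3.14, 3.14, 3.14, 3.14].

INTERFACE

Orientations are given as a unit quaternion [w, x, y, z].
In Python, from workcell import * gives the robot as it stands. The module is installed in compiled form; this text tells all that it offers.
- The arm moves only by the tool jog_arm, never from a script. Its argument "series" is a list of rows, each an object with "fingers": the opening, from -1 (shut) to 1 (fully open); "delta_pos": the shift along the tool's x, y, z in mm, a list of three; "twist": the turn about the tool's x in degrees. In form: [{"fingers": fingers, "delta_pos": [x, y, z], "twist": twist}, ...]. A call has 1 to 5 rows; each row shifts and turns the commanded pose from where the row before left it, along the tool's axes as they then stand; what a row does not reach is not made up. A row lasts 1/8 s, in which the tool goes at most 62.5 mm and 10.7 degrees, less where a joint would pass 70% of its speed; a pose out of reach is approached as far as the arm can. A call is refused whole if a number of a shift passes 62.5 or a number of a turn 10.7, either way. A call with a gripper value outside its range is refused whole. The fingers move at their own pace and stop on an object; the grip force is fixed at half the most. Time passes only in rows, so rows that do not move let the fingers close. It gives the time, the measured TCP pose, the force and the opening at its end, in the units of the state.
- get_obs(): the state, without advancing time (a new reading comes with each control period).
- snapshot(name): name is "scene" or "top"; returns the picture (480x640x3 uint8, red, green, blue); there is no depth.
- camera_model(name): a dict with "vertical_fov" (degrees; the focal length in pixels is half the picture's height over the tangent of half this angle, whatever the lens; pixels are square), "cx", "cy" (the principal point, pixels), "world_to_cam" (4x4, takes a point from world to camera coordinates). Camera axes: x right, y down, z forward; pixel columns grow to the right and rows downward; lengths in m; the calibration is good to about 2 mm. A picture is of the moment at which its call begins. camera_model takes no time and is no camera call.
- close_job(): hands the job in, once; it reports no verdict.
The state is a dict: "t": time; "joint_pos": joint angles; "joint_vel": joint speeds; "effort": joint torques, N m; "ee_pos": TCP position; "tool_rot": TCP orientation; "force": force on the tool from outside, world axes, zero at the start; "ft_torque": the same for the moment, N m; "grip_width": opening from 0.0 (shut) to 1.0 (fully open).
Only numpy, scipy, OpenCV 4.12 (cv2) and the standard library are available. Lean on these libraries where they do the work, as an engineer would, in place of code of your own. Each camera call takes 0.05 s, during which the arm holds its last target.

## Working session

There is one attempt and no reset: what is moved stays moved. The work goes in short steps, Python scripts to look and compute and a tool call to move; the robot and the scene stay as the last step left them, time stands still between calls to the robot, and variables do not carry over. Pictures are saved under pics/ and viewed, and the job is handed in when it is done.

Besides the shell and the picture viewer there is one more tool, called by a JSON object that holds its "api" and its "payload". jog_arm: Moves the arm, as the interface text tells. Its arguments: {"type":"object","properties":{"series":{"type":"array","items":{"type":"object","properties":{"fingers":{"type":"number"},"delta_pos":{"type":"array","items":{"type":"number"}},"twist":{"type":"number"}}}}},"required":["series"]}

```bash
mkdir -p pics; python3 - <<'E'
from workcell import *
import cv2,numpy as np
o=get_obs();print(o)
for n in("scene","top"):
    m=camera_model(n);print(n,m)
    cv2.imwrite(f"pics/{n}0.png",snapshot(n)[:,:,::-1])
E
```

```text
{'t': 0.0, 'joint_pos': array([-1.41221388,  0.53714332, -0.00442482,  1.53882237,  0.00258825,
        1.06730155, -0.07118385]), 'joint_vel': array([ 0.00194159,  0.00111814, -0.00053329,  0.00028278,  0.00023361,
       -0.00088801, -0.00068119]), 'effort': array([ 5.51592325e-05, -5.70991659e+01,  9.90889929e-01, -2.51599574e+01,
       -5.62381803e-02,  1.82642264e-02,  1.66658688e-04]), 'ee_pos': array([0.14476973, 0.63306704, 0.2378738 ]), 'tool_rot': array([ 0.70262404,  0.07869107,  0.702672  , -0.07987016]), 'force': array([-0.15317958,  0.22874517,  0.46107565]), 'ft_torque': array([-0.09320013,  0.03828061, -0.01038176]), 'grip_width': 1.0000924883810007}
scene {'vertical_fov': 46.039231922044436, 'cx': 322.9672341075744, 'cy': 239.78527432272767, 'world_to_cam': array([[ 0.69900494,  0.71510937,  0.00327041, -0.40773356],
       [ 0.56095399, -0.54547326, -0.62272751, -0.25617453],
       [-0.44353435,  0.43712415, -0.78243195,  1.54193024],
       [ 0.        ,  0.        ,  0.        ,  1.        ]])}
top {'vertical_fov': 49.116152491955155, 'cx': 319.0502220639142, 'cy': 241.05128658767492, 'world_to_cam': array([[ 0.00434525, -0.99994833,  0.00919014, -0.00317401],
       [-0.99536182, -0.00520818, -0.09606108,  0.58469031],
       [ 0.09610398, -0.0087301 , -0.99533301,  1.18280138],
       [ 0.        ,  0.        ,  0.        ,  1.        ]])}
```

View pics/scene0.png

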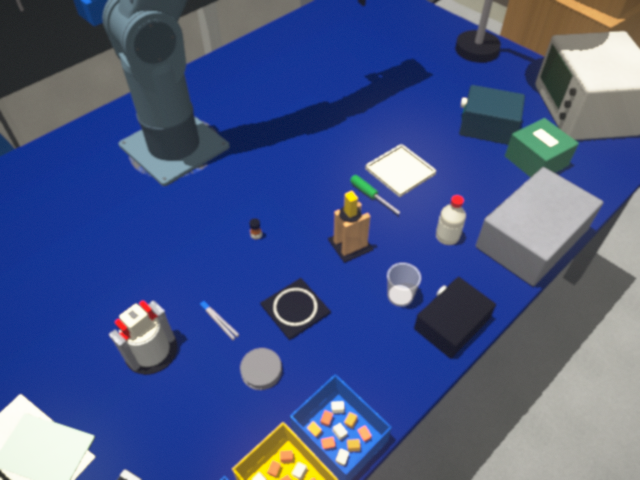

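View pics/top0.png

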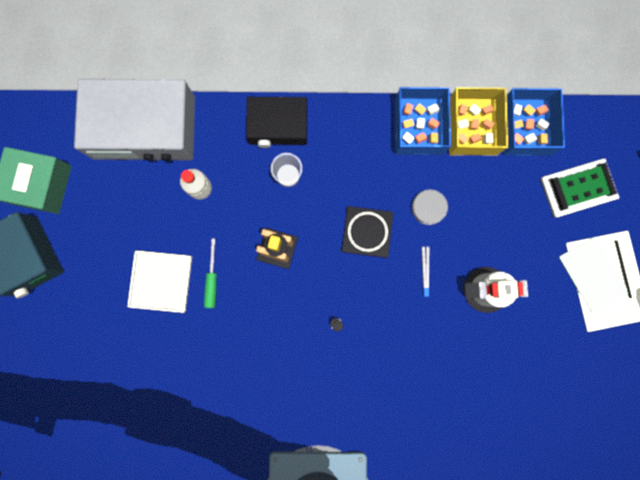

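Scene view: canister at about (143,335), stage (295,308), rack with hook (352,225), tray (400,169). In the top view they are at (500,290), (368,232), (275,245) and (160,281). The arm is out of both views. Next I'll zoom in.

```bash
cat > h.py <<'E'
import cv2,numpy as np
from workcell import *
def P(n):
    m=camera_model(n);f=240/np.tan(np.radians(m["vertical_fov"]/2))
    K=np.array([[f,0,m["cx"]],[0,f,m["cy"]],[0,0,1]]);return K,np.array(m["world_to_cam"])
def proj(n,X):
    K,T=P(n);p=K@(T[:3,:3]@np.array(X,float)+T[:3,3]);return p[:2]/p[2]
def onz(n,uv,z):
    K,T=P(n);R=T[:3,:3];c=-R.T@T[:3,3];d=R.T@np.linalg.inv(K)@np.array([uv[0],uv[1],1.]);return c+d*(z-c[2])/d[2]
def tri(a,b):
    Ks,Ts=P("scene");Kt,Tt=P("top")
    X=cv2.triangulatePoints(Ks@Ts[:3],Kt@Tt[:3],np.array(a,float).reshape(2,1),np.array(b,float).reshape(2,1));return (X[:3]/X[3])[:,0]
def crop(im,x0,y0,w,h,s,name):
    c=cv2.resize(im[y0:y0+h,x0:x0+w],None,fx=s,fy=s,interpolation=cv2.INTER_CUBIC)
    cv2.imwrite(f"pics/{name}.png",c)
E
python3 - <<'E'
from h import *
s=cv2.imread("pics/scene0.png");t=cv2.imread("pics/top0.png")
a=cv2.resize(s[290:380,100:190],(400,400),interpolation=2);b=cv2.resize(t[245:335,455:545],(400,400),interpolation=2)
c=cv2.resize(s[180:270,310:400],(400,300) if 0 else (400,400),interpolation=2);d=cv2.resize(t[200:290,230:320],(400,400),interpolation=2)
cv2.imwrite("pics/z_can.png",np.hstack([a,b]));cv2.imwrite("pics/z_rack.png",np.hstack([c,d]))
E
```

```text
(no output)
```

View pics/z_can.png

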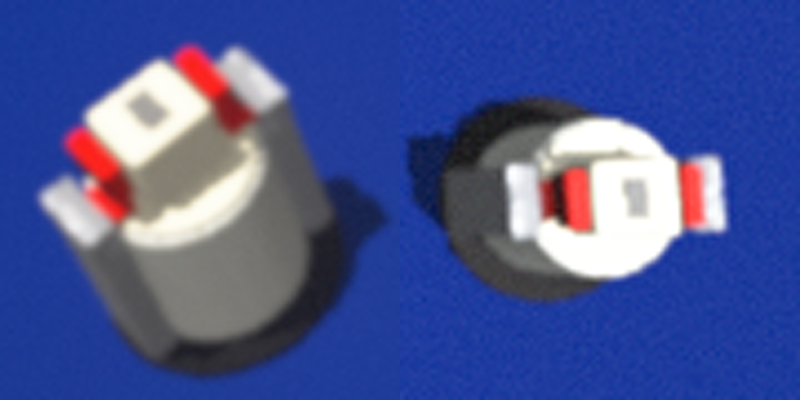

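View pics/z_rack.png

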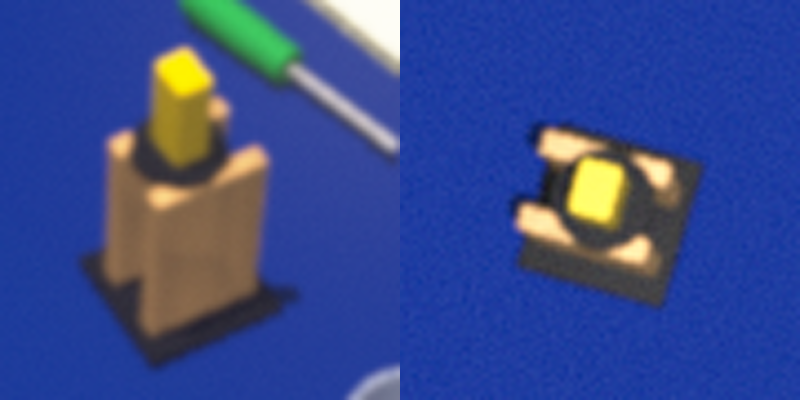

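Canister zoom: the buttons lie roughly along the world y axis. Rack zoom: the hook handle sits centred and the slot is tilted slightly. Now I'll measure using masks.

```bash
cat > meas.py <<'E'
from h import *
def comps(mask,amin=12):
    n,l,st,c=cv2.connectedComponentsWithStats(mask.astype(np.uint8))
    return [(st[i],c[i],l==i) for i in range(1,n) if st[i][4]>=amin]
E
python3 - <<'E'
from meas import *
np.set_printoptions(precision=4,suppress=True)
for n in("scene","top"):
    im=cv2.imread(f"pics/{n}0.png");H=cv2.cvtColor(im,cv2.COLOR_BGR2HSV).astype(int);h,s,v=H[...,0],H[...,1],H[...,2]
    M={"redbright":((h<6)|(h>174))&(s>170)&(v>190),"yellowtop":(h>22)&(h<34)&(s>150)&(v>(215)),"yellow":(h>22)&(h<34)&(s>150)&(v>90),
    "white":(s<60)&(v>190),"wood":(h>5)&(h<20)&(s>60)&(s<170)&(v>150),"dark":(v<70)&(s<150)}
    for k,m in M.items():
        for st,c,l in comps(m,15):
            r=cv2.minAreaRect(np.argwhere(l)[:,::-1].astype(np.float32))
            print(n,k,st,c.round(1),"rect",np.round(r[0],1),np.round(r[1],1),round(r[2],1))
E
```

```text
scene redbright [452 196  11   9  73] [456.9 200. ] rect [457. 200.] [9.8 8. ] 26.6
scene redbright [140 302  11  10  51] [145.  306.3] rect [145. 306.] [11.3  4.2] 45.0
scene redbright [116 320  11  11  60] [120.6 324.7] rect [120.3 324.8] [11.3  4.9] 45.0
scene redbright [121 332   7   7  23] [123.9 335.3] rect [124.  335.5] [7.8 2.1] 45.0
scene yellowtop [346 192  11   9  73] [350.7 196.2] rect [350.8 196.2] [9.9 7.8] 45.0
scene yellowtop [347 415   8   9  43] [350.4 418.6] rect [350.4 418.7] [4.9 8. ] 26.6
scene yellowtop [276 423  61  57 153] [307.4 449.6] rect [308.7 450.8] [78.1  9.1] 40.3
scene yellowtop [310 424  10  11  58] [314.1 428.9] rect [313.8 428.8] [9.2 5.7] 45.0
scene yellowtop [263 432  11  10  15] [268.1 436.3] rect [268.  436.5] [ 0.7 13.4] 45.0
scene yellowtop [247 441  78  39 893] [287.8 465.3] rect [285.5 460. ] [77. 38.] -0.0
scene yellowtop [251 444  10   9  15] [255.7 447.8] rect [255.5 448. ] [ 0.7 12. ] 45.0
scene yellowtop [239 455  10   9  16] [243.5 459. ] rect [243.5 459. ] [ 0.7 12. ] 45.0
scene yellowtop [233 466  10  14  33] [237.3 473.5] rect [23
[... 10996 characters left out ...]
2 714] [367.4 230.7] rect [367.5 231.5] [31. 31.] 90.0
top dark [267 232  30  24 163] [283.9 246.3] rect [281.2 244.9] [24.8 23.3] 16.7
top dark [261 237   8  11  49] [264.5 241.9] rect [264.4 241.4] [ 5.5 10.2] 12.5
top dark [367 238  22  19  79] [381.3 250. ] rect [381.4 251. ] [13.5 25.8] 54.5
top dark [616 242  15  55  70] [622.6 268.3] rect [622.7 269.1] [55.8  1.4] 75.5
top dark [258 255  19   8  64] [265.6 259. ] rect [266.9 259.5] [18.4  4. ] 16.7
top dark [463 268  33  29 222] [475.4 276. ] rect [475.6 277.6] [14.6 39.1] 48.1
top dark [467 297  31  14 109] [479.9 305.7] rect [481.  305.7] [31.1  8.6] 23.7
top dark [298 472  39   8 214] [317.3 476.3] rect [317.  475.5] [38.  7.] -0.0
```

```bash
python3 - <<'E'
from meas import *
np.set_printoptions(precision=4,suppress=True)
print("keeper R top",onz("top",(524.5,288.1),.113),"scene",onz("scene",(155.8,307),.113))
print("keeper L top",onz("top",(482.5,290),.113),"scene",onz("scene",(116.5,337.4),.113))
print("buttons top: ",onz("top",(494.3,288.9),.141),onz("top",(519.8,288.1),.141))
print("buttons scene: ",onz("scene",(120.6,324.7),.141),onz("scene",(145,306.3),.141))
print("block scene",onz("scene",(132.7,315.1),.141))
print("stage",onz("top",(367.4,231.3),.012),onz("scene",(295.1,307.4),.012))
print("tray",onz("top",(159,281.2),.014),onz("scene",(400.1,168.3),.014))
print("handle top",onz("top",(273.6,242.2),.172),onz("scene",(350.7,196.2),.172), tri((350.7,196.2),(273.6,242.2)))
im=cv2.imread("pics/top0.png");H=cv2.cvtColor(im,cv2.COLOR_BGR2HSV).astype(int);h,s,v=H[...,0],H[...,1],H[...,2]
print("rack wall tops (from top crop)")
for q in [(267.2,232.7),(287.1,238.2),(262.2,250.4),(282,256.5)]: print(onz("top",q,.112))
for q in [(358.2,204.2),(337,212.6),(363.6,217.3),(346.9,224.1)]: print("s",onz("scene",q,.112))
# tray corners
for n,z in(("top",.014),("scene",.014)):
    im=cv2.imread(f"pics/{n}0.png");H=cv2.cvtColor(im,cv2.COLOR_BGR2HSV).astype(int);m=(H[...,1]<60)&(H[...,2]>190)
    for st,c,l in comps(m,1500):
        if (n=="top" and 150<c[0]<170 and 270<c[1]<290) or (n=="scene" and 390<c[0]<410 and c[1]<180):
            cs,_=cv2.findContours(l.astype(np.uint8),0,2);ap=cv2.approxPolyDP(cs[0],6,True)[:,0]
            print(n,ap.tolist());X=np.array([onz(n,p,z) for p in ap]);print(X[:,:2],X.mean(0))
s=cv2.imread("pics/scene0.png");t=cv2.imread("pics/top0.png")
a=cv2.resize(s[190:265,320:385],(520,600),interpolation=2)
cv2.imwrite("pics/z_rack2.png",a)
E
```

```text
keeper R top [ 0.478  -0.4382  0.113 ] scene [ 0.476 -0.347  0.113]
keeper L top [ 0.4736 -0.3483  0.113 ] scene [ 0.4808 -0.4367  0.113 ]
buttons top:  [ 0.4758 -0.364   0.141 ] [ 0.4777 -0.4172  0.141 ]
buttons scene:  [ 0.4821 -0.4199  0.141 ] [ 0.4797 -0.3659  0.141 ]
block scene [ 0.48   -0.3929  0.141 ]
stage [ 0.6098 -0.1137  0.012 ] [ 0.6159 -0.1153  0.012 ]
tray [0.491  0.3687 0.014 ] [0.4962 0.3659 0.014 ]
handle top [0.568  0.0931 0.172 ] [0.5726 0.0916 0.172 ] [0.5691 0.0942 0.1673]
rack wall tops (from top crop)
[0.594  0.1117 0.112 ]
[0.5824 0.0689 0.112 ]
[0.5559 0.1219 0.112 ]
[0.543  0.0794 0.112 ]
s [0.5641 0.1282 0.112 ]
s [0.5487 0.0766 0.112 ]
s [0.5989 0.1086 0.112 ]
s [0.587  0.0684 0.112 ]
top [[135, 251], [127, 306], [183, 312], [190, 256]]
[[0.5606 0.4266]
 [0.4338 0.4401]
 [0.4207 0.3113]
 [0.5496 0.2989]] [0.4912 0.3692 0.014 ]
scene [[398, 145], [367, 167], [401, 193], [434, 169]]
[[0.4336 0.4299]
 [0.4329 0.3076]
 [0.5555 0.3007]
 [0.5594 0.4273]] [0.4953 0.3663 0.014 ]
```

View pics/z_rack2.png

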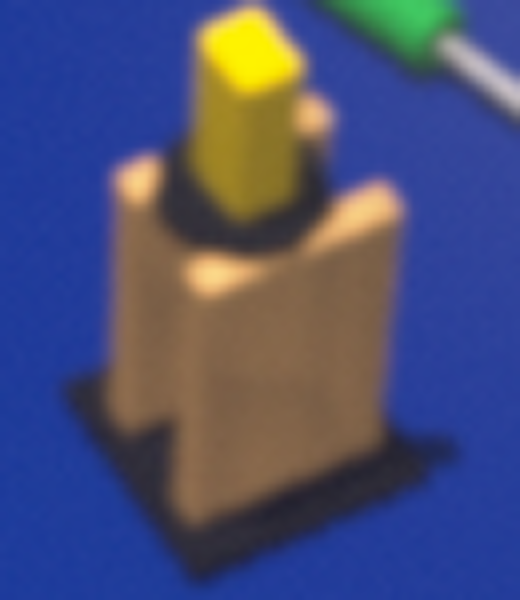

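The two cameras disagree by about 5 mm in x, so I'll average them for now. Estimates from the averages: cap (0.4785, -0.3915) with yaw about 2.6°, stage (0.613, -0.1145), tray (0.493, 0.3677), rack (0.571, 0.0945) with yaw about -16°. The first move heads towards the canister.

```bash
cat > go.py <<'E'
from h import *
from scipy.spatial.transform import Rotation as Ro
import sys
np.set_printoptions(precision=4,suppress=True)
def go(tx,ty,tz,jaw=None):
    o=get_obs();q=o["tool_rot"];R=Ro.from_quat([q[1],q[2],q[3],q[0]]).as_matrix()
    d=np.array([tx,ty,tz])-o["ee_pos"]
    j=np.degrees(np.arctan2(R[1,1],R[0,1]))
    s="t %.2f pos %s toolx %s jaw(world deg) %.1f grip %.3f F %s j1 %.2f j7 %.2f\n delta tool mm %s"%(o["t"],o["ee_pos"],R[:,0],j,o["grip_width"],o["force"],o["joint_pos"][0],o["joint_pos"][6],(R.T@d)*1000)
    if jaw is not None:
        e=(jaw-j+90)%180-90
        s+=" twist %.1f (world cw ccw: twist=-dyaw)"%(-e)
    print(s)
if __name__=="__main__": go(*map(float,sys.argv[1:]))
E
python3 go.py 0.45 0.35 0.24 92.6
python3 go.py 0.4785 -0.3915 0.24 92.6
```

```text
t 0.10 pos [0.1448 0.6331 0.2379] toolx [-0.0002 -0.0015 -1.    ] jaw(world deg) 77.1 grip 1.002 F [-0.6601 -0.0237  0.306 ] j1 -1.41 j7 -0.07
 delta tool mm [  -1.6846 -207.9956  360.6221] twist -15.5 (world cw ccw: twist=-dyaw)
t 0.10 pos [0.1448 0.6331 0.2379] toolx [-0.0002 -0.0015 -1.    ] jaw(world deg) 77.1 grip 1.002 F [-0.6601 -0.0237  0.306 ] j1 -1.41 j7 -0.07
 delta tool mm [  -0.5616 -924.5066  553.6124] twist -15.5 (world cw ccw: twist=-dyaw)
```

{"api": "jog_arm", "payload": {"series": [{"fingers": 1,"delta_pos": [0,-30,52],"twist": -4},{"fingers": 1,"delta_pos": [0,-34,50],"twist": -4},{"fingers": 1,"delta_pos": [0,-38,48],"twist": -4},{"fingers": 1,"delta_pos": [0,-42,45],"twist": -3.5},{"fingers": 1,"delta_pos": [0,-50,35],"twist": 0}]}}

```text
t: 0.72
ee_pos: [0.3608, 0.4168, 0.2385]
tool_rot: [0.707, -0.016, 0.707, 0.016]
force: [1.0, 0.2, -0.1]
grip_width: 1.0
```

```bash
python3 go.py 0.4785 -0.3915 0.24 92.6
```

```text
t 0.72 pos [0.3608 0.4168 0.2385] toolx [ 0.0002 -0.0001 -1.    ] jaw(world deg) 92.6 grip 1.000 F [ 1.0151  0.177  -0.0942] j1 -0.94 j7 0.68
 delta tool mm [  -1.3914 -812.8316   80.5068] twist 0.0 (world cw ccw: twist=-dyaw)
```

{"api": "jog_arm", "payload": {"series": [{"fingers": 1,"delta_pos": [0,-50,35],"twist": 0},{"fingers": 1,"delta_pos": [0,-50,35],"twist": 0},{"fingers": 1,"delta_pos": [0,-60,10],"twist": 0},{"fingers": 1,"delta_pos": [0,-62,0],"twist": 0},{"fingers": 1,"delta_pos": [0,-62,0],"twist": 0}]}}

```text
t: 1.35
ee_pos: [0.452, 0.1363, 0.2385]
tool_rot: [0.707, -0.016, 0.707, 0.016]
force: [0.2, -0.9, -0.2]
grip_width: 0.999
```

{"api": "jog_arm", "payload": {"series": [{"fingers": 1,"delta_pos": [0,-62,0],"twist": 0},{"fingers": 1,"delta_pos": [0,-62,0],"twist": 0},{"fingers": 1,"delta_pos": [0,-62,0],"twist": 0},{"fingers": 1,"delta_pos": [0,-62,0],"twist": 0},{"fingers": 1,"delta_pos": [0,-62,0],"twist": 0}]}}

```text
t: 1.98
ee_pos: [0.4661, -0.173, 0.2387]
tool_rot: [0.707, -0.016, 0.707, 0.016]
force: [0.6, 0.5, 0.2]
grip_width: 0.998
```

{"api": "jog_arm", "payload": {"series": [{"fingers": 1,"delta_pos": [0,-60,0],"twist": 0},{"fingers": 1,"delta_pos": [0,-50,0],"twist": 0}]}}

```text
t: 2.22
ee_pos: [0.4709, -0.2834, 0.2386]
tool_rot: [0.707, -0.016, 0.707, 0.016]
force: [1.0, -0.4, -0.5]
grip_width: 1.0
```

```bash
python3 go.py 0.4785 -0.3915 0.24 92.6
```

```text
t 2.23 pos [ 0.4709 -0.2834  0.2386] toolx [-0.0002 -0.0002 -1.    ] jaw(world deg) 92.6 grip 1.000 F [ 0.9992 -0.4371 -0.514 ] j1 0.18 j7 2.22
 delta tool mm [  -1.4046 -108.2955    2.8077] twist -0.0 (world cw ccw: twist=-dyaw)
```

{"api": "jog_arm", "payload": {"series": [{"fingers": 1,"delta_pos": [10,-54,1],"twist": 0},{"fingers": 1,"delta_pos": [20,-54,2],"twist": 0},{"fingers": 1,"delta_pos": [45,0,0],"twist": 0},{"fingers": 1,"delta_pos": [0,0,0],"twist": 0}]}}

```text
t: 2.72
ee_pos: [0.477, -0.3872, 0.1604]
tool_rot: [0.705, -0.014, 0.709, 0.018]
force: [-0.6, 0.6, 0.4]
grip_width: 1.002
```

```bash
python3 - <<'E'
from h import *
o=get_obs();print(o["t"],o["ee_pos"],o["joint_pos"][6])
S=snapshot("scene")[:,:,::-1];T=snapshot("top")[:,:,::-1]
cv2.imwrite("pics/s1.png",S);cv2.imwrite("pics/t1.png",T)
a=cv2.resize(S[250:350,90:190],(400,400),interpolation=2);b=cv2.resize(T[240:340,450:550],(400,400),interpolation=2)
cv2.imwrite("pics/z1.png",np.hstack([a,b]))
E
```

```text
2.725 [ 0.4770061  -0.38716534  0.16035469] 2.42720635830921
```

View pics/z1.png

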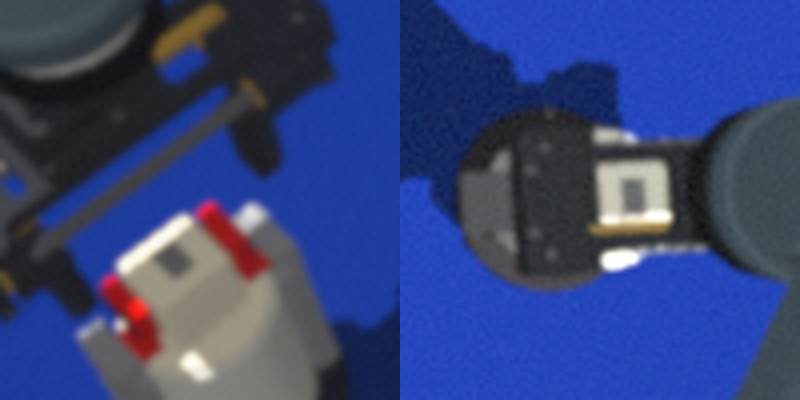

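The pictures show the fingers straddling the buttons from above: in the scene crop the tips are on either side, and in the top crop the cap block shows through the gripper frame at about (508,289).

```bash
python3 go.py 0.4785 -0.3915 0.16 92.6; python3 -c "
from h import *
o=get_obs();print(o['joint_pos'])
for n in('scene','top'):
  p=o['ee_pos'];print(n,proj(n,p),proj(n,p+[0,0.053,0]),proj(n,p-[0,.053,0]))"
```

```text
t 2.83 pos [ 0.4796 -0.3883  0.1643] toolx [-0.0001  0.0005 -1.    ] jaw(world deg) 92.7 grip 1.000 F [ 0.0956 -0.2177  0.8574] j1 0.36 j7 2.43
 delta tool mm [ 4.3311 -3.1731 -1.2707] twist 0.1 (world cw ccw: twist=-dyaw)
[ 0.36013135  0.58606179  0.34814616  1.70672174 -0.24522375  0.89225028
  2.42700115]
scene [131.41104285 306.81419507] [155.93207747 289.84823707] [105.76253875 324.56024251]
top [510.06328801 287.01595117] [484.08931148 286.90014475] [536.01478371 287.13165736]
```

View pics/s1.png

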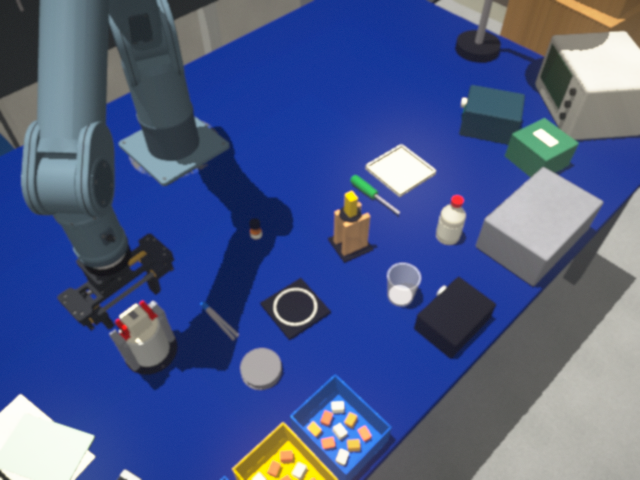

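{"api": "jog_arm", "payload": {"series": [{"fingers": 1,"delta_pos": [15,-3,-1],"twist": 0},{"fingers": 1,"delta_pos": [15,0,0],"twist": 0},{"fingers": 1,"delta_pos": [14,0,0],"twist": 0},{"fingers": 1,"delta_pos": [0,0,0],"twist": 0}]}}

```text
t: 3.32
ee_pos: [0.4777, -0.3911, 0.1183]
tool_rot: [0.706, -0.016, 0.708, 0.017]
force: [-0.0, -0.3, 0.7]
grip_width: 1.002
```

```bash
python3 - <<'E'
from h import *
S=snapshot("scene")[:,:,::-1]
cv2.imwrite("pics/z2.png",cv2.resize(S[270:370,90:190],(500,500),interpolation=2))
import go;go.go(.4785,-.3915,.119,92.6)
E
```

```text
t 3.38 pos [ 0.4782 -0.3915  0.1191] toolx [-0.001   0.0007 -1.    ] jaw(world deg) 92.6 grip 0.998 F [ 0.353   0.5724 -0.0795] j1 0.38 j7 2.45
 delta tool mm [0.099  0.0149 0.3271] twist 0.0 (world cw ccw: twist=-dyaw)
```

View pics/z2.png

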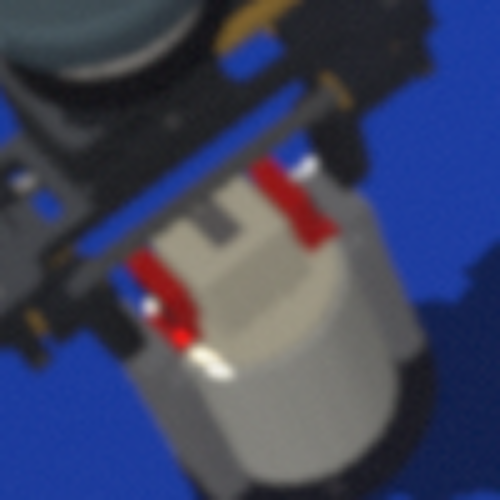

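The fingers straddle both buttons above the keepers, at crop points (335,150) and (120,330). Closing now.

{"api": "jog_arm", "payload": {"series": [{"fingers": -1,"delta_pos": [0,0,0],"twist": 0},{"fingers": -1,"delta_pos": [0,0,0],"twist": 0},{"fingers": -1,"delta_pos": [0,0,0],"twist": 0},{"fingers": -1,"delta_pos": [0,0,0],"twist": 0},{"fingers": -1,"delta_pos": [0,0,0],"twist": 0}]}}

```text
t: 4.0
ee_pos: [0.4788, -0.3922, 0.1208]
tool_rot: [0.707, -0.016, 0.707, 0.016]
force: [-2.0, 0.6, 9.4]
grip_width: 0.537
```

```bash
python3 - <<'E'
from h import *
S=snapshot("scene")[:,:,::-1]
cv2.imwrite("pics/z3.png",cv2.resize(S[270:370,90:190],(500,500),interpolation=2))
import go;go.go(.4785,-.3915,.119,92.6)
E
```

```text
t 4.05 pos [ 0.4788 -0.3921  0.1208] toolx [ 0.001  -0.0003 -1.    ] jaw(world deg) 92.6 grip 0.539 F [-1.096   1.5821  8.1914] j1 0.38 j7 2.45
 delta tool mm [ 1.7847  0.66   -0.2435] twist 0.0 (world cw ccw: twist=-dyaw)
```

View pics/z3.png

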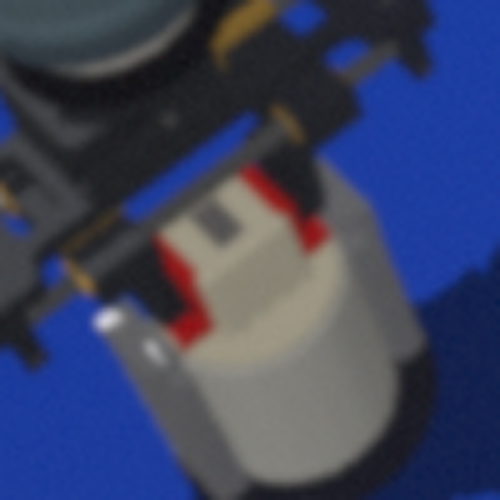

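The fingers stopped at 0.54 (about 47 mm), so both buttons are fully in. Lifting.

{"api": "jog_arm", "payload": {"series": [{"fingers": -1,"delta_pos": [-5,0,0],"twist": 0},{"fingers": -1,"delta_pos": [-10,0,0],"twist": 0},{"fingers": -1,"delta_pos": [-15,0,0],"twist": 0},{"fingers": -1,"delta_pos": [-20,0,0],"twist": 0},{"fingers": -1,"delta_pos": [-20,0,0],"twist": 0}]}}

```text
t: 4.68
ee_pos: [0.4786, -0.392, 0.1916]
tool_rot: [0.707, -0.016, 0.707, 0.016]
force: [0.2, -0.0, -1.6]
grip_width: 0.539
```

```bash
python3 - <<'E'
from h import *
S=snapshot("scene")[:,:,::-1];T=snapshot("top")[:,:,::-1]
cv2.imwrite("pics/z4.png",np.hstack([cv2.resize(S[240:370,60:190],(400,400),interpolation=2),cv2.resize(T[230:350,440:560],(400,400),interpolation=2)]))
import go;go.go(.4785,-.3915,.24,92.6)
E
```

```text
t 4.78 pos [ 0.4798 -0.3932  0.1931] toolx [ 0.0043 -0.003  -1.    ] jaw(world deg) 92.6 grip 0.540 F [-0.4757 -0.9336 -1.3972] j1 0.36 j7 2.42
 delta tool mm [-46.9541   1.565   -1.0235] twist 0.0 (world cw ccw: twist=-dyaw)
```

View pics/z4.png

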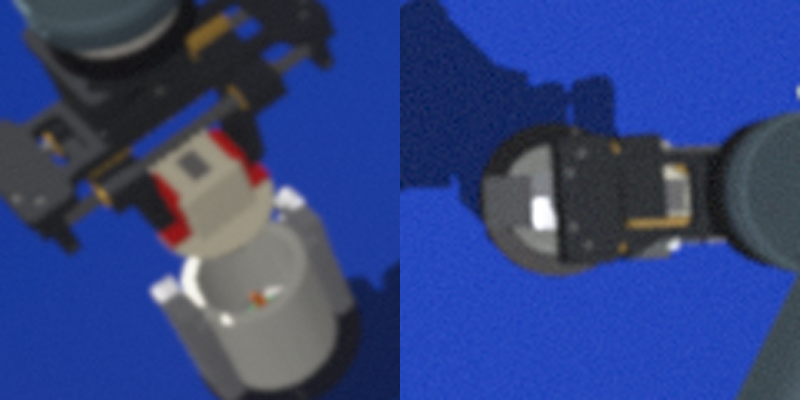

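The cap came off and is held level in the gripper; the open canister shows an orange loop inside. Carrying it to the tray.

{"api": "jog_arm", "payload": {"series": [{"fingers": -1,"delta_pos": [-30,20,1],"twist": 0},{"fingers": -1,"delta_pos": [-17,45,3],"twist": 0},{"fingers": -1,"delta_pos": [0,55,3],"twist": 0},{"fingers": -1,"delta_pos": [0,60,4],"twist": 0},{"fingers": -1,"delta_pos": [0,60,4],"twist": 0}]}}

```text
t: 5.4
ee_pos: [0.4822, -0.1495, 0.2368]
tool_rot: [0.707, -0.016, 0.707, 0.016]
force: [2.0, -0.0, -0.6]
grip_width: 0.538
```

{"api": "jog_arm", "payload": {"series": [{"fingers": -1,"delta_pos": [0,60,4],"twist": 0},{"fingers": -1,"delta_pos": [0,60,4],"twist": 0},{"fingers": -1,"delta_pos": [0,60,4],"twist": 0},{"fingers": -1,"delta_pos": [0,60,4],"twist": 0},{"fingers": -1,"delta_pos": [0,60,4],"twist": 0}]}}

```text
t: 6.02
ee_pos: [0.4884, 0.1509, 0.2369]
tool_rot: [0.707, -0.016, 0.707, 0.016]
force: [0.6, 0.6, -1.4]
grip_width: 0.534
```

{"api": "jog_arm", "payload": {"series": [{"fingers": -1,"delta_pos": [0,60,4],"twist": 0},{"fingers": -1,"delta_pos": [0,60,4],"twist": 0},{"fingers": -1,"delta_pos": [0,50,3],"twist": 0},{"fingers": -1,"delta_pos": [0,30,0],"twist": 0}]}}

```text
t: 6.52
ee_pos: [0.4895, 0.3525, 0.2364]
tool_rot: [0.707, -0.017, 0.707, 0.017]
force: [0.8, -0.2, -1.3]
grip_width: 0.538
```

```bash
python3 - <<'E'
from h import *
S=snapshot("scene")[:,:,::-1];T=snapshot("top")[:,:,::-1]
cv2.imwrite("pics/s5.png",S);cv2.imwrite("pics/t5.png",T)
cv2.imwrite("pics/z5.png",np.hstack([cv2.resize(S[300:400,90:190],(400,400),interpolation=2),cv2.resize(T[240:340,455:555],(400,400),interpolation=2)]))
import go;go.go(.493,.368,.24,92.6)
E
```

```text
t 6.62 pos [0.4888 0.3539 0.2362] toolx [-0.001   0.0019 -1.    ] jaw(world deg) 92.9 grip 0.539 F [-0.7281 -0.3091 -1.8013] j1 -0.79 j7 0.98
 delta tool mm [-3.7485 13.8641  4.9628] twist 0.3 (world cw ccw: twist=-dyaw)
```

View pics/z5.png

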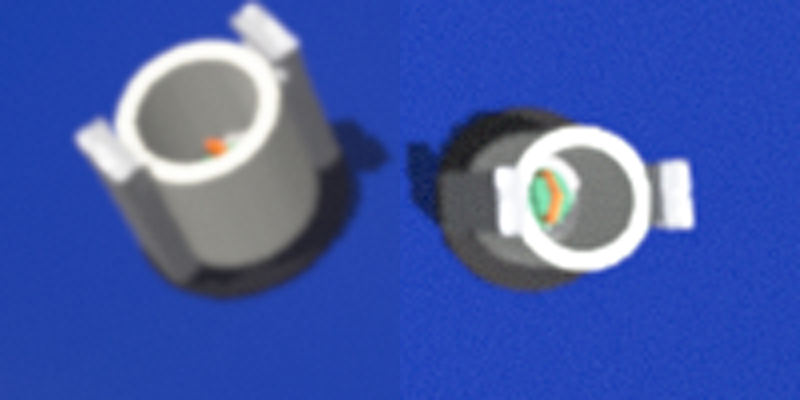

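View pics/s5.png

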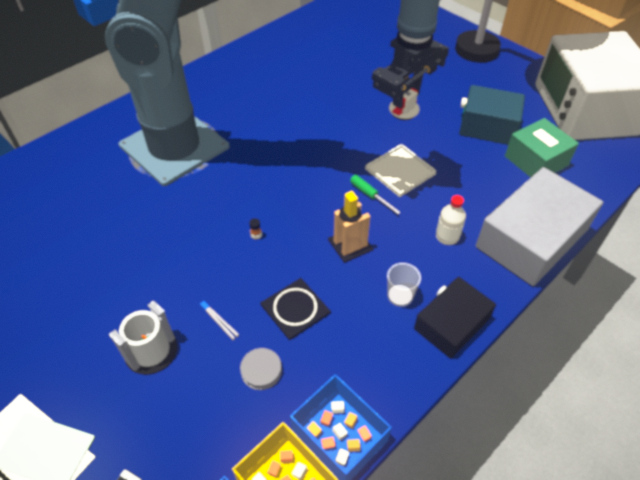

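The bare canister mouth now shows. In the top crop, orange gable ends are at (547,172) and (548,222) with the peak at (560,200), so the loop lies along world x and the hook must pass along world y. Lowering the cap now.

{"api": "jog_arm", "payload": {"series": [{"fingers": -1,"delta_pos": [20,14,5],"twist": 0},{"fingers": -1,"delta_pos": [50,0,0],"twist": 0},{"fingers": -1,"delta_pos": [50,0,0],"twist": 0},{"fingers": -1,"delta_pos": [45,0,0],"twist": 0},{"fingers": -1,"delta_pos": [10,0,0],"twist": 0}]}}

```text
t: 7.25
ee_pos: [0.4933, 0.361, 0.059]
tool_rot: [0.705, -0.017, 0.708, 0.014]
force: [-0.1, 0.7, -1.5]
grip_width: 0.537
```

```bash
python3 - <<'E'
from h import *
S=snapshot("scene")[:,:,::-1];T=snapshot("top")[:,:,::-1]
cv2.imwrite("pics/z6.png",np.hstack([cv2.resize(S[100:220,340:460],(400,400),interpolation=2),cv2.resize(T[220:340,100:220],(400,400),interpolation=2)]))
import go;go.go(.493,.368,.041,92.6)
E
```

```text
t 7.35 pos [0.4949 0.3627 0.0615] toolx [-0.0008 -0.0013 -1.    ] jaw(world deg) 92.6 grip 0.541 F [-0.1341  0.4197 -0.6969] j1 -0.77 j7 0.99
 delta tool mm [20.5106  5.3901 -1.6733] twist -0.0 (world cw ccw: twist=-dyaw)
```

View pics/z6.png

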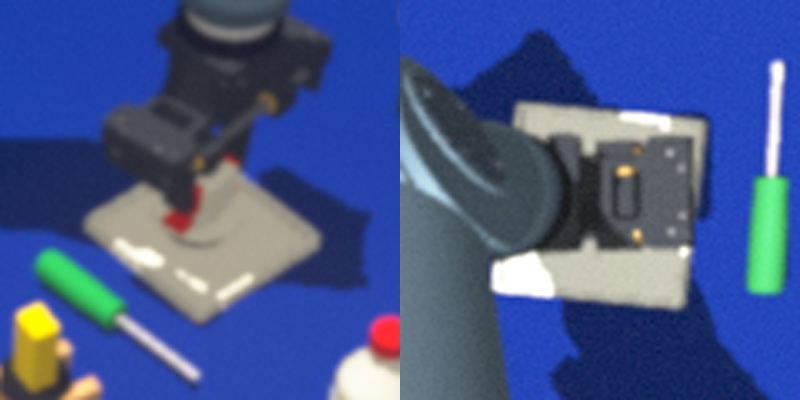

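The cap is centred over the tray. Lowering the last 20 mm.

{"api": "jog_arm", "payload": {"series": [{"fingers": -1,"delta_pos": [10,4,-1],"twist": 0},{"fingers": -1,"delta_pos": [6,0,0],"twist": 0},{"fingers": -1,"delta_pos": [3,0,0],"twist": 0},{"fingers": -1,"delta_pos": [1,0,0],"twist": 0},{"fingers": -1,"delta_pos": [0,0,0],"twist": 0}]}}

```text
t: 7.98
ee_pos: [0.4938, 0.3676, 0.0419]
tool_rot: [0.707, -0.016, 0.707, 0.016]
force: [-0.2, 0.1, -1.4]
grip_width: 0.539
```

{"api": "jog_arm", "payload": {"series": [{"fingers": -1,"delta_pos": [1,0,0],"twist": 0},{"fingers": -1,"delta_pos": [1,0,0],"twist": 0},{"fingers": -1,"delta_pos": [0,0,0],"twist": 0}]}}

```text
t: 8.35
ee_pos: [0.4938, 0.3677, 0.0399]
tool_rot: [0.707, -0.016, 0.707, 0.016]
force: [-0.3, 0.2, 0.7]
grip_width: 0.537
```

{"api": "jog_arm", "payload": {"series": [{"fingers": -1,"delta_pos": [0.5,0,0],"twist": 0},{"fingers": 0.5,"delta_pos": [0,0,0],"twist": 0},{"fingers": 1,"delta_pos": [0,0,0],"twist": 0},{"fingers": 1,"delta_pos": [0,0,0],"twist": 0},{"fingers": 1,"delta_pos": [0,0,0],"twist": 0}]}}

```text
t: 8.98
ee_pos: [0.4938, 0.3676, 0.0392]
tool_rot: [0.707, -0.016, 0.707, 0.016]
force: [-0.1, -0.1, 0.4]
grip_width: 0.973
```

{"api": "jog_arm", "payload": {"series": [{"fingers": 1,"delta_pos": [-15,0,0],"twist": 0},{"fingers": 1,"delta_pos": [-30,0,0],"twist": 0},{"fingers": 1,"delta_pos": [-50,0,0],"twist": 0},{"fingers": 1,"delta_pos": [-60,0,0],"twist": 0},{"fingers": 1,"delta_pos": [-50,-10,-10],"twist": 0}]}}

```text
t: 9.6
ee_pos: [0.4847, 0.3578, 0.2479]
tool_rot: [0.708, -0.015, 0.706, 0.017]
force: [0.7, 0.4, -0.1]
grip_width: 0.998
```

```bash
python3 - <<'E'
from h import *
S=snapshot("scene")[:,:,::-1];T=snapshot("top")[:,:,::-1]
cv2.imwrite("pics/s7.png",S);cv2.imwrite("pics/t7.png",T)
cv2.imwrite("pics/z7.png",np.hstack([cv2.resize(S[100:220,340:460],(400,400),interpolation=2),cv2.resize(T[220:340,100:220],(400,400),interpolation=2)]))
import go;go.go(.57,.094,.24,74)
E
```

```text
t 9.70 pos [0.4866 0.3582 0.2514] toolx [ 0.0083  0.0069 -0.9999] jaw(world deg) 92.6 grip 0.998 F [1.359  0.4116 0.317 ] j1 -0.80 j7 0.96
 delta tool mm [  10.3076 -267.7251   71.3892] twist 18.6 (world cw ccw: twist=-dyaw)
```

View pics/z7.png

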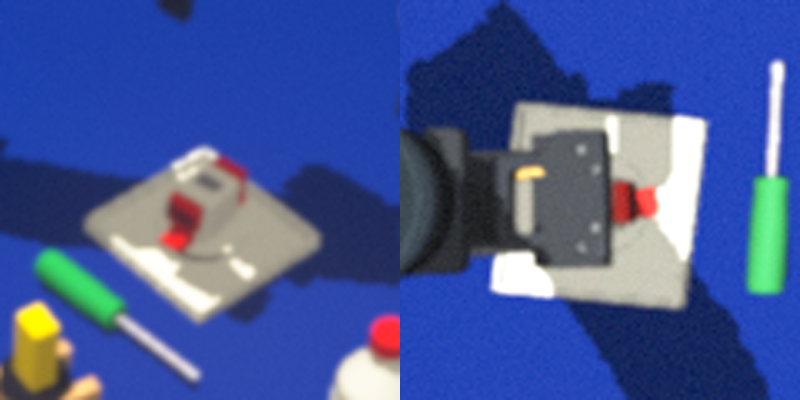

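The cap stands upright near the tray's middle, with its buttons out. Moving over the hook.

{"api": "jog_arm", "payload": {"series": [{"fingers": 1,"delta_pos": [0,-58,16],"twist": 0},{"fingers": 1,"delta_pos": [0,-58,16],"twist": 0},{"fingers": 1,"delta_pos": [0,-58,16],"twist": 0},{"fingers": 1,"delta_pos": [0,-55,14],"twist": 0},{"fingers": 1,"delta_pos": [0,-36,9],"twist": 0}]}}

```text
t: 10.32
ee_pos: [0.5676, 0.0922, 0.2444]
tool_rot: [0.707, -0.015, 0.707, 0.015]
force: [0.4, -0.1, -0.4]
grip_width: 0.997
```

{"api": "jog_arm", "payload": {"series": [{"fingers": 1,"delta_pos": [5,0,0],"twist": 9.3},{"fingers": 1,"delta_pos": [5,0,0],"twist": 9.3},{"fingers": 1,"delta_pos": [0,0,0],"twist": 0}]}}

```text
t: 10.7
ee_pos: [0.5667, 0.0956, 0.2339]
tool_rot: [0.7, 0.098, 0.701, -0.098]
force: [-0.2, 0.2, 0.2]
grip_width: 1.0
```

```bash
python3 - <<'E'
from h import *
S=snapshot("scene")[:,:,::-1];T=snapshot("top")[:,:,::-1]
cv2.imwrite("pics/s8.png",S);cv2.imwrite("pics/t8.png",T)
cv2.imwrite("pics/z8.png",np.hstack([cv2.resize(S[150:270,290:410],(400,400),interpolation=2),cv2.resize(T[240:340,455:555],(400,400),interpolation=2)]))
import go;go.go(.5703,.0924,.127,74)
# canister ring, top view: white ring
H=cv2.cvtColor(T,cv2.COLOR_BGR2HSV).astype(int);h,s,v=H[...,0],H[...,1],H[...,2]
E
```

```text
t 10.80 pos [0.5671 0.0958 0.2344] toolx [-0.     -0.0001 -1.    ] jaw(world deg) 74.2 grip 0.999 F [0.4062 0.5087 0.2166] j1 -0.45 j7 1.17
 delta tool mm [107.361   -2.4471   3.9717] twist 0.2 (world cw ccw: twist=-dyaw)
```

View pics/z8.png

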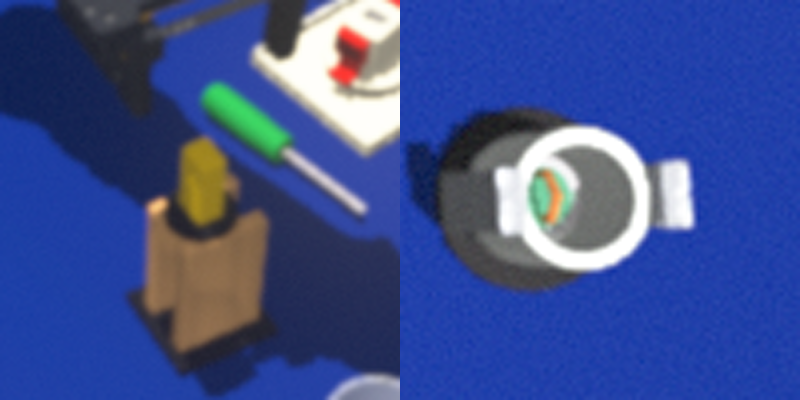

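The hook is directly below the open fingers and nothing is in the way. Descending and gripping.

{"api": "jog_arm", "payload": {"series": [{"fingers": 1,"delta_pos": [30,-2.5,4],"twist": 0},{"fingers": 1,"delta_pos": [35,0,0],"twist": 0},{"fingers": 1,"delta_pos": [30,0,0],"twist": 0},{"fingers": 1,"delta_pos": [12,0,0],"twist": 0},{"fingers": 1,"delta_pos": [0,0,0],"twist": 0}]}}

```text
t: 11.42
ee_pos: [0.5703, 0.0922, 0.1272]
tool_rot: [0.7, 0.098, 0.701, -0.098]
force: [0.5, 0.2, 0.3]
grip_width: 1.0
```

```bash
python3 - <<'E'
from h import *
S=snapshot("scene")[:,:,::-1]
cv2.imwrite("pics/z9.png",cv2.resize(S[150:270,290:410],(500,500),interpolation=2))
import go;go.go(.5703,.0924,.127,74)
E
```

```text
t 11.47 pos [0.5709 0.0923 0.128 ] toolx [ 0.0009  0.0002 -1.    ] jaw(world deg) 74.1 grip 1.002 F [ 0.0053 -0.6491  0.4058] j1 -0.41 j7 1.21
 delta tool mm [ 0.9724 -0.0401 -0.6532] twist 0.1 (world cw ccw: twist=-dyaw)
```

View pics/z9.png

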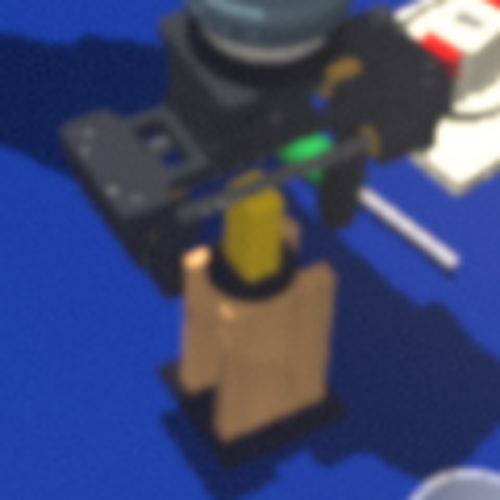

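The handle at (255,235) is midway between the fingertips at (165,270) and (345,190). Closing.

{"api": "jog_arm", "payload": {"series": [{"fingers": -1,"delta_pos": [0,0,0],"twist": 0},{"fingers": -1,"delta_pos": [0,0,0],"twist": 0},{"fingers": -1,"delta_pos": [0,0,0],"twist": 0},{"fingers": -1,"delta_pos": [0,0,0],"twist": 0},{"fingers": -1,"delta_pos": [0,0,0],"twist": 0}]}}

```text
t: 12.1
ee_pos: [0.5704, 0.0922, 0.1273]
tool_rot: [0.7, 0.098, 0.7, -0.098]
force: [-0.5, -0.9, 0.0]
grip_width: 0.454
```

{"api": "jog_arm", "payload": {"series": [{"fingers": -1,"delta_pos": [0,0,0],"twist": 0},{"fingers": -1,"delta_pos": [0,0,0],"twist": 0}]}}

```text
t: 12.35
ee_pos: [0.5704, 0.0922, 0.1272]
tool_rot: [0.7, 0.098, 0.7, -0.098]
force: [0.2, -1.1, -0.2]
grip_width: 0.231
```

```bash
python3 go.py .5703 .0924 .127 74
```

```text
t 12.35 pos [0.5704 0.0922 0.1272] toolx [ 0.  0. -1.] jaw(world deg) 74.0 grip 0.231 F [ 0.2295 -1.1374 -0.1549] j1 -0.41 j7 1.21
 delta tool mm [ 0.1957  0.1534 -0.1557] twist 0.0 (world cw ccw: twist=-dyaw)
```

{"api": "jog_arm", "payload": {"series": [{"fingers": -1,"delta_pos": [0,0,0],"twist": 0},{"fingers": -1,"delta_pos": [-15,0,0],"twist": 0},{"fingers": -1,"delta_pos": [-30,0,0],"twist": 0},{"fingers": -1,"delta_pos": [-45,0,0],"twist": 0},{"fingers": -1,"delta_pos": [-45,0,0],"twist": 0}]}}

```text
t: 12.98
ee_pos: [0.5702, 0.092, 0.2645]
tool_rot: [0.7, 0.098, 0.7, -0.098]
force: [1.4, 0.8, -0.1]
grip_width: 0.227
```

```bash
python3 - <<'E'
from h import *
S=snapshot("scene")[:,:,::-1];T=snapshot("top")[:,:,::-1]
cv2.imwrite("pics/s10.png",S);cv2.imwrite("pics/t10.png",T)
cv2.imwrite("pics/z10.png",np.hstack([cv2.resize(S[130:250,290:410],(400,400),interpolation=2),cv2.resize(T[180:300,220:340],(400,400),interpolation=2)]))
import go;go.go(.5703,.0924,.127,74)
E
```

```text
t 13.07 pos [0.5734 0.0923 0.2683] toolx [ 0.0095  0.0024 -1.    ] jaw(world deg) 74.0 grip 0.222 F [ 0.3684 -0.1551 -0.54  ] j1 -0.45 j7 1.16
 delta tool mm [141.2653  -1.4907  -4.2247] twist -0.0 (world cw ccw: twist=-dyaw)
```

View pics/z10.png

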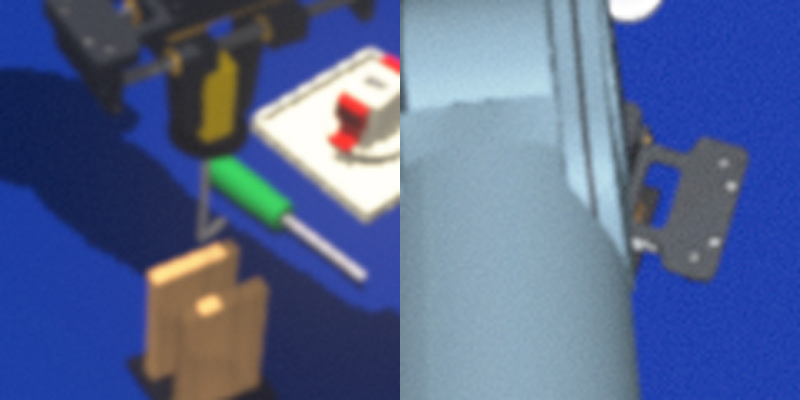

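The hook is free of the rack, with its bend at (351,201) in the full image and its point towards world +y. I'll measure the rack, canister mouth, loop and hook wire before moving.

```bash
python3 - <<'E'
from meas import *
np.set_printoptions(precision=4,suppress=True)
T=cv2.imread("pics/t8.png");S=cv2.imread("pics/s8.png");S10=cv2.imread("pics/s10.png")
def hsv(i):
    H=cv2.cvtColor(i,cv2.COLOR_BGR2HSV).astype(int);return H[...,0],H[...,1],H[...,2]
# loop orange
for n,i,box in(("top",T,(480,270,520,310)),("scene",S,(110,300,180,370))):
    h,s,v=hsv(i);m=(h<14)&(s>150)&(v>110);m2=np.zeros_like(m);m2[box[1]:box[3],box[0]:box[2]]=m[box[1]:box[3],box[0]:box[2]]
    p=np.argwhere(m2)[:,::-1];print(n,"orange",len(p),p.mean(0) if len(p) else "", p.min(0),p.max(0))
    for r in range(p[:,1].min(),p[:,1].max()+1): print(r,p[p[:,1]==r][:,0],end=";")
    print()
    h,s,v=hsv(i);w=(s<70)&(v>185)
    m3=np.zeros_like(w);m3[box[1]-20:box[3]+20,box[0]-20:box[2]+40]=w[box[1]-20:box[3]+20,box[0]-20:box[2]+40]
    for st,c,l in comps(m3,20): 
        pts=np.argwhere(l)[:,::-1].astype(np.float32);e=cv2.fitEllipse(cv2.convexHull(pts));print(n,"white",st,c.round(2),"ell",np.round(e[0],2),np.round(e[1],1))
X=[.4785,-.392,.095]
print("proj mouth",proj("scene",X),proj("top",X))
cv2.imwrite("pics/z11.png",np.hstack([cv2.resize(S[295:365,105:175],(400,400),interpolation=2),cv2.resize(T[255:325,465:535],(400,400),interpolation=2)]))
# hook
o=np.array([.5715,.0922,.2665]);print("bend pred",proj("scene",o-[0,0,.1102]))
cv2.imwrite("pics/z12.png",cv2.resize(S10[170:260,320:390],(560,720) if 0 else (462,594),interpolation=2))
E
```

```text
top orange 5 [492.8 289.6] [492 286] [493 294]
286 [493];287 [493];288 [];289 [];290 [493];291 [493];292 [];293 [];294 [492];
top white [479 272  38  36 565] [496.92 288.66] ell [498.24 289.31] [35.3 39.9]
top white [520 280   8  17 114] [523.56 288.22] ell [523.55 289.15] [ 7.5 22.2]
scene orange 8 [143.25  336.375] [142 335] [145 337]
335 [143];336 [142 143 144];337 [142 143 144 145];
scene white [109 301  55  45 771] [138.65 325.54] ell [138.77 325.7 ] [34.2 63.6]
scene white [206 307  14  18 101] [213.58 314.56] ell [214.59 315.68] [ 6.4 25.1]
proj mouth [138.8817 326.7591] [499.9133 287.8303]
bend pred [350.2129 200.8242]
```

View pics/z11.png

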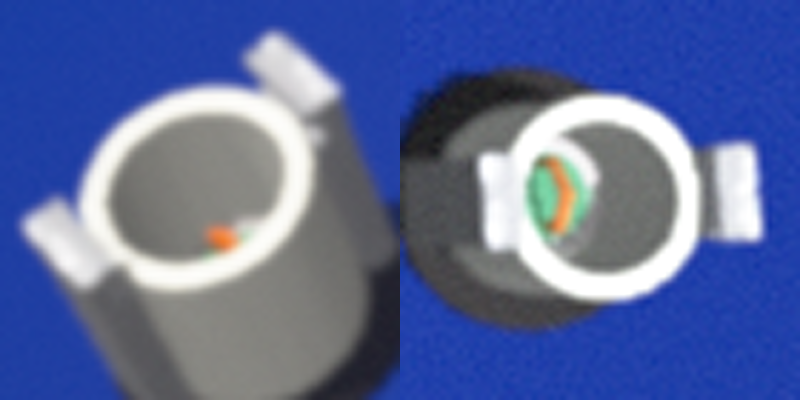

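View pics/z12.png

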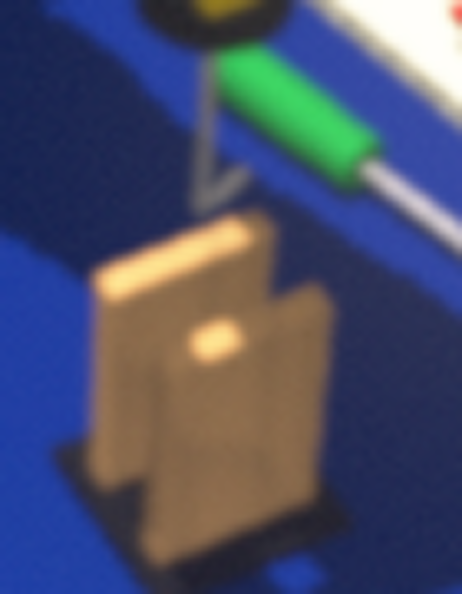

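```bash
python3 - <<'E'
from h import *
np.set_printoptions(precision=4,suppress=True)
print("peak top",onz("top",(493.9,288.4),.058),"scene",onz("scene",(143.2,336.2),.058), tri((143.2,336.2),(493.9,288.4)))
print("ends top(z=.045)",onz("top",(465+150/5.714-.4,255+160/5.714-.4),.045),onz("top",(465+155/5.714-.4,255+232/5.714-.4),.045))
print("mouth top",onz("top",(500.4,289.),.095),"scene",onz("scene",(138.9,327.3),.095))
for x in [(.4775,-.3925,.058),(.4645,-.3925,.045),(.4905,-.3925,.045)]: print(proj("scene",x),proj("top",x))
E
```

```text
peak top [ 0.4775 -0.3915  0.058 ] scene [ 0.478  -0.3926  0.058 ] [ 0.4773 -0.3922  0.0567]
ends top(z=.045) [ 0.4906 -0.3894  0.045 ] [ 0.4623 -0.3906  0.045 ]
mouth top [ 0.476 -0.393  0.095] scene [ 0.4795 -0.3926  0.095 ]
[143.1087 336.0251] [494.3253 288.4029]
[141.0802 335.0684] [492.5199 294.2191]
[148.3892 343.4232] [492.2052 282.6715]
```

Loop peak is at (0.4777, -0.392, 0.058) with its plane about 2° off world x, and it agrees in both views. I'll travel with the hook high and turn the jaw to 92°.

{"api": "jog_arm", "payload": {"series": [{"fingers": -1,"delta_pos": [0,0,0],"twist": -9},{"fingers": -1,"delta_pos": [0,0,0],"twist": -9},{"fingers": -1,"delta_pos": [0,-55,-15],"twist": 0},{"fingers": -1,"delta_pos": [0,-58,-18],"twist": 0},{"fingers": -1,"delta_pos": [0,-58,-18],"twist": 0}]}}

```text
t: 13.7
ee_pos: [0.5244, -0.0822, 0.2622]
tool_rot: [0.707, -0.013, 0.707, 0.013]
force: [0.4, -0.9, -0.7]
grip_width: 0.228
```

```bash
python3 go.py .4785 -.415 .25 92
```

```text
t 13.70 pos [ 0.5244 -0.0822  0.2622] toolx [-0.0003 -0.     -1.    ] jaw(world deg) 92.0 grip 0.228 F [ 0.4156 -0.8608 -0.7064] j1 -0.16 j7 1.77
 delta tool mm [  12.1941 -330.962   -57.7333] twist 0.0 (world cw ccw: twist=-dyaw)
```

{"api": "jog_arm", "payload": {"series": [{"fingers": -1,"delta_pos": [0,-58,-12],"twist": 0},{"fingers": -1,"delta_pos": [0,-58,-12],"twist": 0},{"fingers": -1,"delta_pos": [0,-58,-12],"twist": 0},{"fingers": -1,"delta_pos": [0,-58,-12],"twist": 0},{"fingers": -1,"delta_pos": [0,-55,-9],"twist": 0}]}}

```text
t: 14.32
ee_pos: [0.4776, -0.3711, 0.2622]
tool_rot: [0.707, -0.012, 0.707, 0.012]
force: [0.8, 0.4, -1.5]
grip_width: 0.224
```

{"api": "jog_arm", "payload": {"series": [{"fingers": -1,"delta_pos": [5,-30,-1],"twist": 0},{"fingers": -1,"delta_pos": [5,-14,0],"twist": 0},{"fingers": -1,"delta_pos": [0,0,0],"twist": 0}]}}

```text
t: 14.7
ee_pos: [0.4789, -0.4129, 0.2514]
tool_rot: [0.707, -0.012, 0.707, 0.013]
force: [0.3, 0.6, -0.0]
grip_width: 0.218
```

```bash
cat > look.py <<'E'
from h import *
import sys,go
def look(name,sb,tb,tgt):
    S=snapshot("scene")[:,:,::-1];T=snapshot("top")[:,:,::-1]
    cv2.imwrite(f"pics/s_{name}.png",S);cv2.imwrite(f"pics/t_{name}.png",T)
    def c(i,b):return cv2.resize(i[b[1]:b[1]+b[2],b[0]:b[0]+b[2]],(400,400),interpolation=2)
    cv2.imwrite(f"pics/z_{name}.png",np.hstack([c(S,sb),c(T,tb)]))
    go.go(*tgt)
if __name__=="__main__":
    a=sys.argv;look(a[1],eval(a[2]),eval(a[3]),eval(a[4]))
E
python3 look.py a "(100,260,100)" "(450,240,100)" "(.4785,-.415,.21,92)"
```

```text
t 14.80 pos [ 0.4798 -0.4116  0.2521] toolx [-0.      0.0014 -1.    ] jaw(world deg) 92.1 grip 0.223 F [-0.7097  0.2895 -0.721 ] j1 0.37 j7 2.42
 delta tool mm [42.0456 -3.4558 -1.4543] twist 0.1 (world cw ccw: twist=-dyaw)
```

View pics/z_a.png

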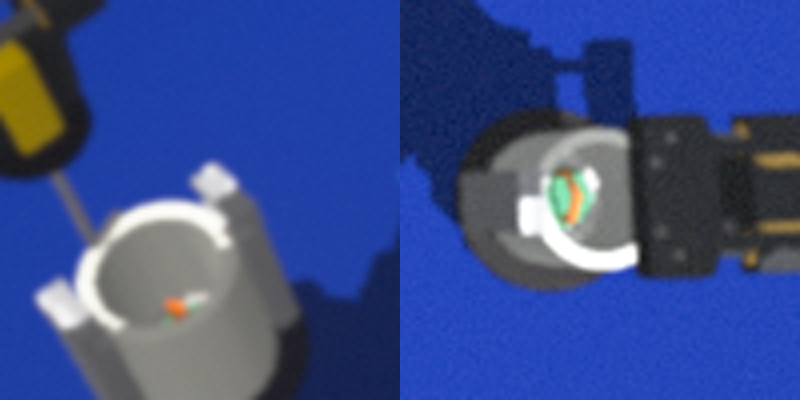

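```bash
python3 - <<'E'
from h import *
p=np.array([.4793,-.4124,.1418]);print(proj("scene",p),proj("scene",p+[0,.015,.009]),proj("scene",p+[0,0,.07]))
S=cv2.imread("pics/s_a.png");cv2.imwrite("pics/z13.png",cv2.resize(S[290:350,100:160],(600,600),interpolation=2))
E
```

```text
[123.19402603 321.04505901] [128.95599757 313.57791893] [112.19869863 300.53115873]
```

View pics/z13.png

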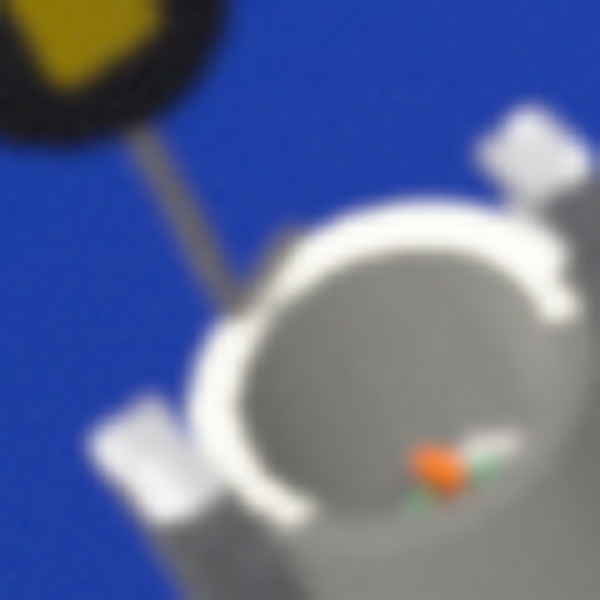

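Observed bend at (123.5,321) and tip at (129,313.6) match the prediction from the arm pose. Descending to the mouth's level.

{"api": "jog_arm", "payload": {"series": [{"fingers": -1,"delta_pos": [10,-2.5,-0.5],"twist": 0},{"fingers": -1,"delta_pos": [20,0,0],"twist": 0},{"fingers": -1,"delta_pos": [15,0,0],"twist": 0},{"fingers": -1,"delta_pos": [0,0,0],"twist": 0}]}}

```text
t: 15.3
ee_pos: [0.4783, -0.4147, 0.2058]
tool_rot: [0.706, -0.012, 0.708, 0.013]
force: [-0.4, -0.5, -0.7]
grip_width: 0.224
```

```bash
python3 look.py b "(100,280,70)" "(460,250,80)" "(.4785,-.415,.147,92)"
```

```text
t 15.40 pos [ 0.479  -0.4158  0.2075] toolx [ 0.0003 -0.0002 -1.    ] jaw(world deg) 92.0 grip 0.224 F [-0.5749 -0.0963 -0.8575] j1 0.39 j7 2.44
 delta tool mm [60.4967  0.8814 -0.4689] twist 0.0 (world cw ccw: twist=-dyaw)
```

View pics/z_b.png

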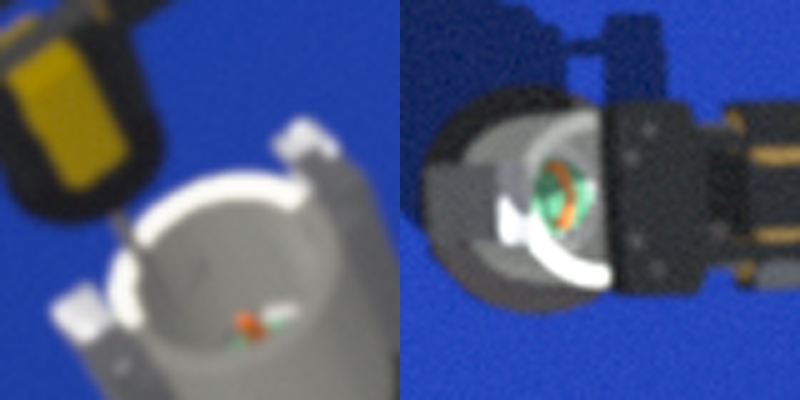

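The wire is now entering just inside the rim. Descending to the passing depth.

{"api": "jog_arm", "payload": {"series": [{"fingers": -1,"delta_pos": [15,0.5,0],"twist": 0},{"fingers": -1,"delta_pos": [15,0,0],"twist": 0},{"fingers": -1,"delta_pos": [15,0,0],"twist": 0},{"fingers": -1,"delta_pos": [10,0,0],"twist": 0},{"fingers": -1,"delta_pos": [4,0,0],"twist": 0}]}}

```text
t: 16.02
ee_pos: [0.4784, -0.4151, 0.1472]
tool_rot: [0.707, -0.012, 0.707, 0.013]
force: [0.2, -0.2, -0.9]
grip_width: 0.224
```

```bash
python3 look.py c "(100,280,70)" "(460,250,80)" "(.4785,-.415,.147,92)"
```

```text
t 16.12 pos [ 0.4786 -0.4153  0.1478] toolx [-0.0004  0.0003 -1.    ] jaw(world deg) 92.0 grip 0.222 F [ 0.6121  1.05   -0.4663] j1 0.40 j7 2.46
 delta tool mm [ 0.8396  0.3188 -0.0846] twist 0.0 (world cw ccw: twist=-dyaw)
```

View pics/z_c.png

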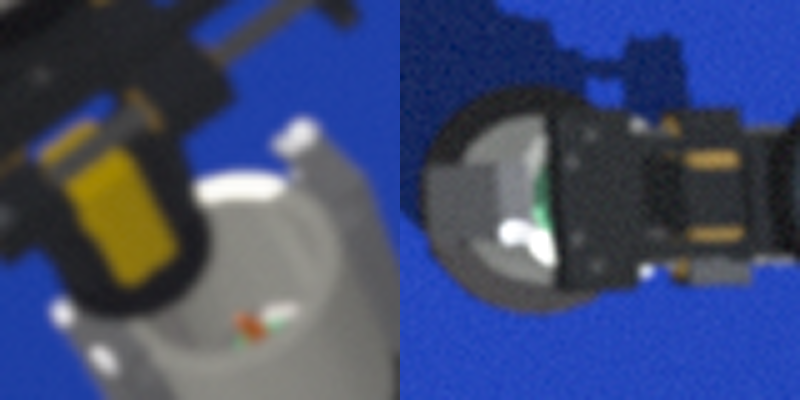

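No contact, and the loop hasn't moved. Passing the point through along +y.

{"api": "jog_arm", "payload": {"series": [{"fingers": -1,"delta_pos": [0,5,0],"twist": 0},{"fingers": -1,"delta_pos": [0,5,0],"twist": 0},{"fingers": -1,"delta_pos": [0,5,0],"twist": 0},{"fingers": -1,"delta_pos": [0,3,0],"twist": 0},{"fingers": -1,"delta_pos": [0,0,0],"twist": 0}]}}

```text
t: 16.75
ee_pos: [0.4783, -0.397, 0.1483]
tool_rot: [0.707, -0.013, 0.707, 0.013]
force: [-0.4, -0.7, -1.0]
grip_width: 0.221
```

```bash
python3 look.py d "(100,280,70)" "(460,250,80)" "(.4785,-.397,.147,92)"
```

```text
t 16.85 pos [ 0.4781 -0.3975  0.1483] toolx [ 0.0001 -0.0002 -1.    ] jaw(world deg) 92.0 grip 0.224 F [-0.7348  0.1811 -1.3547] j1 0.38 j7 2.44
 delta tool mm [1.3122 0.4799 0.3892] twist 0.0 (world cw ccw: twist=-dyaw)
```

View pics/z_d.png

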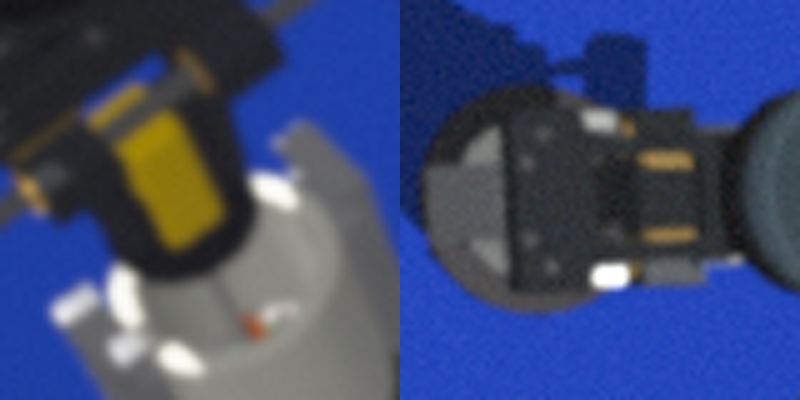

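The wire meets the orange loop at crop (250,325). Lifting gently.

{"api": "jog_arm", "payload": {"series": [{"fingers": -1,"delta_pos": [-6,0,0],"twist": 0},{"fingers": -1,"delta_pos": [-5,0,0],"twist": 0},{"fingers": -1,"delta_pos": [-5,0,0],"twist": 0},{"fingers": -1,"delta_pos": [-6,0,0],"twist": 0},{"fingers": -1,"delta_pos": [-6,0,0],"twist": 0}]}}

```text
t: 17.48
ee_pos: [0.4781, -0.3974, 0.1766]
tool_rot: [0.707, -0.012, 0.707, 0.012]
force: [0.3, -0.2, -2.1]
grip_width: 0.226
```

```bash
python3 look.py e "(90,270,80)" "(460,250,80)" "(.4785,-.397,.147,92)"; python3 go.py .4785 -.397 .147 92 | head -1
```

```text
t 17.57 pos [ 0.4784 -0.3977  0.1771] toolx [ 0.0011 -0.0008 -1.    ] jaw(world deg) 92.0 grip 0.228 F [-0.8849 -0.8421 -2.3555] j1 0.37 j7 2.43
 delta tool mm [30.0919  0.7325  0.0752] twist 0.0 (world cw ccw: twist=-dyaw)
t 17.57 pos [ 0.4784 -0.3977  0.1771] toolx [ 0.0011 -0.0008 -1.    ] jaw(world deg) 92.0 grip 0.228 F [-0.8849 -0.8421 -2.3555] j1 0.37 j7 2.43
```

View pics/z_e.png

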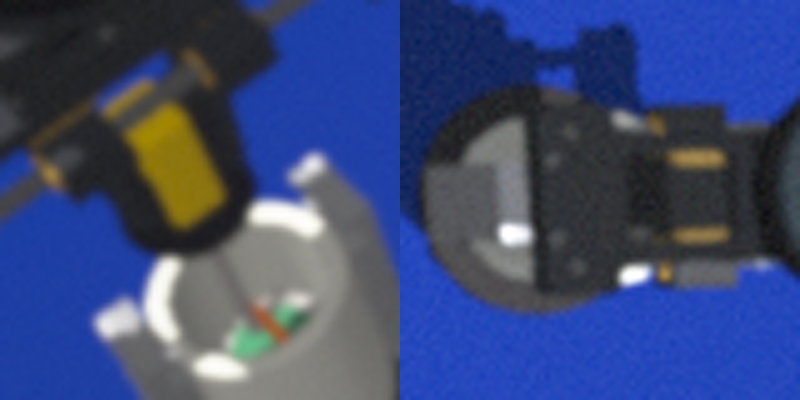

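The holder is hanging: wrist force is -2.3 N and its green top shows higher in the bore. Continuing upward.

{"api": "jog_arm", "payload": {"series": [{"fingers": -1,"delta_pos": [-8,0,0],"twist": 0},{"fingers": -1,"delta_pos": [-10,0,0],"twist": 0},{"fingers": -1,"delta_pos": [-12,0,0],"twist": 0},{"fingers": -1,"delta_pos": [-12,0,0],"twist": 0},{"fingers": -1,"delta_pos": [-12,0,0],"twist": 0}]}}

```text
t: 18.2
ee_pos: [0.4782, -0.3975, 0.2313]
tool_rot: [0.707, -0.013, 0.707, 0.012]
force: [0.1, -0.1, -1.4]
grip_width: 0.226
```

{"api": "jog_arm", "payload": {"series": [{"fingers": -1,"delta_pos": [-12,0,0],"twist": 0},{"fingers": -1,"delta_pos": [-12,0,0],"twist": 0},{"fingers": -1,"delta_pos": [-14,0,0],"twist": 0},{"fingers": -1,"delta_pos": [-14,0,0],"twist": 0},{"fingers": -1,"delta_pos": [-10,0,0],"twist": 0}]}}

```text
t: 18.82
ee_pos: [0.4783, -0.3975, 0.2934]
tool_rot: [0.707, -0.013, 0.707, 0.012]
force: [0.3, 0.8, -2.3]
grip_width: 0.227
```

```bash
python3 look.py f "(70,230,120)" "(450,230,100)" "(.613,-.1195,.30,92)"
```

```text
t 18.93 pos [ 0.4786 -0.3978  0.2936] toolx [ 0.0018 -0.0012 -1.    ] jaw(world deg) 92.0 grip 0.229 F [ 0.3201 -0.1593 -2.6883] j1 0.34 j7 2.38
 delta tool mm [ -6.4749 273.4065 144.1745] twist 0.0 (world cw ccw: twist=-dyaw)
```

View pics/z_f.png

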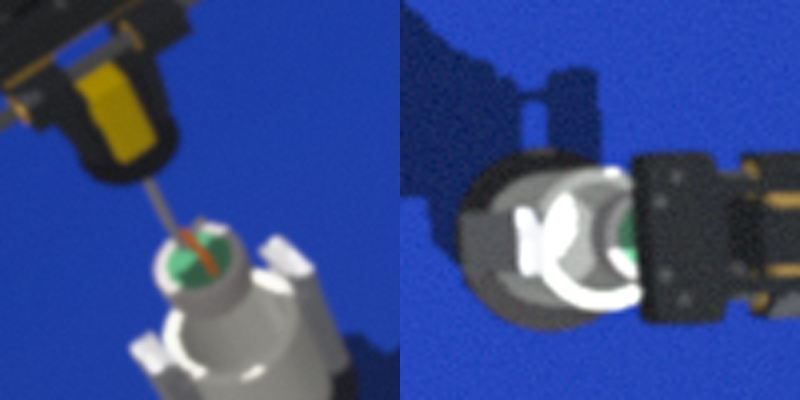

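The holder hangs level on the hook, clear of the mouth. Carrying it gently to the stage.

{"api": "jog_arm", "payload": {"series": [{"fingers": -1,"delta_pos": [-3,6,3],"twist": 0},{"fingers": -1,"delta_pos": [-3,11,6],"twist": 0},{"fingers": -1,"delta_pos": [0,16,8.5],"twist": 0},{"fingers": -1,"delta_pos": [0,20,10.5],"twist": 0},{"fingers": -1,"delta_pos": [0,22,11.5],"twist": 0}]}}

```text
t: 19.55
ee_pos: [0.5157, -0.319, 0.298]
tool_rot: [0.707, -0.013, 0.707, 0.013]
force: [0.7, 0.6, -1.7]
grip_width: 0.229
```

{"api": "jog_arm", "payload": {"series": [{"fingers": -1,"delta_pos": [0,22,11.5],"twist": 0},{"fingers": -1,"delta_pos": [0,22,11.5],"twist": 0},{"fingers": -1,"delta_pos": [0,22,11.5],"twist": 0},{"fingers": -1,"delta_pos": [0,22,11.5],"twist": 0},{"fingers": -1,"delta_pos": [0,22,11.5],"twist": 0}]}}

```text
t: 20.18
ee_pos: [0.5691, -0.2066, 0.298]
tool_rot: [0.707, -0.013, 0.707, 0.013]
force: [-0.0, 0.5, -2.2]
grip_width: 0.227
```

{"api": "jog_arm", "payload": {"series": [{"fingers": -1,"delta_pos": [0,22,11.5],"twist": 0},{"fingers": -1,"delta_pos": [0,22,11.5],"twist": 0},{"fingers": -1,"delta_pos": [0,18,9.5],"twist": 0},{"fingers": -1,"delta_pos": [0,12,6.5],"twist": 0},{"fingers": -1,"delta_pos": [0,7,4],"twist": 0}]}}

```text
t: 20.8
ee_pos: [0.6089, -0.1258, 0.2981]
tool_rot: [0.707, -0.013, 0.707, 0.013]
force: [-0.5, -0.9, -3.0]
grip_width: 0.224
```

```bash
python3 look.py g "(220,200,150)" "(320,170,120)" "(.613,-.1195,.30,92)"
```

```text
t 20.90 pos [ 0.6089 -0.1259  0.2982] toolx [ 0.      0.0002 -1.    ] jaw(world deg) 92.1 grip 0.227 F [ 0.5375  0.4211 -2.7652] j1 -0.10 j7 1.86
 delta tool mm [-1.8438  6.2978  4.3298] twist 0.1 (world cw ccw: twist=-dyaw)
```

View pics/z_g.png

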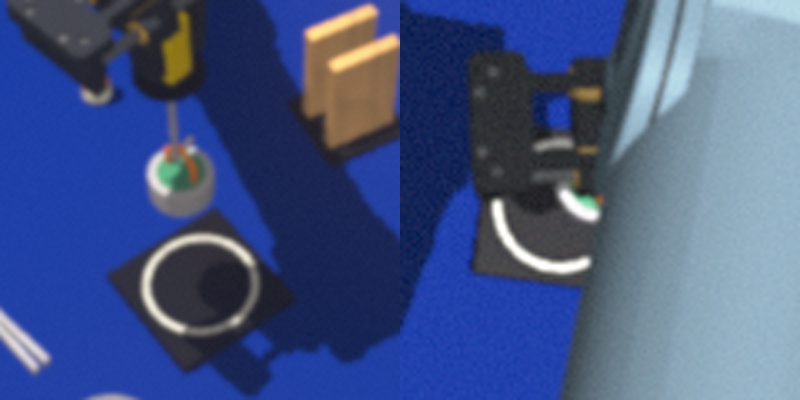

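The holder hangs level above the stage. Lowering it.

{"api": "jog_arm", "payload": {"series": [{"fingers": -1,"delta_pos": [4,3,2],"twist": 0},{"fingers": -1,"delta_pos": [12,3,2],"twist": 0},{"fingers": -1,"delta_pos": [20,0,0],"twist": 0},{"fingers": -1,"delta_pos": [24,0,0],"twist": 0},{"fingers": -1,"delta_pos": [24,0,0],"twist": 0}]}}

```text
t: 21.52
ee_pos: [0.612, -0.1206, 0.2126]
tool_rot: [0.707, -0.012, 0.707, 0.012]
force: [0.5, 0.5, -2.7]
grip_width: 0.222
```

{"api": "jog_arm", "payload": {"series": [{"fingers": -1,"delta_pos": [18,0,0],"twist": 0},{"fingers": -1,"delta_pos": [10,0,0],"twist": 0},{"fingers": -1,"delta_pos": [6,0,0],"twist": 0},{"fingers": -1,"delta_pos": [0,0,0],"twist": 0}]}}

```text
t: 22.02
ee_pos: [0.6125, -0.1205, 0.1803]
tool_rot: [0.707, -0.012, 0.707, 0.012]
force: [0.1, -0.3, -2.5]
grip_width: 0.227
```

```bash
python3 look.py h "(240,240,100)" "(320,170,120)" "(.613,-.1195,.168,92)"
```

```text
t 22.12 pos [ 0.6129 -0.1206  0.1809] toolx [ 0.0012 -0.0001 -1.    ] jaw(world deg) 92.0 grip 0.221 F [ 0.1948  0.1964 -2.1722] j1 -0.08 j7 1.88
 delta tool mm [12.8831  1.0557  0.1179] twist 0.0 (world cw ccw: twist=-dyaw)
```

View pics/z_h.png

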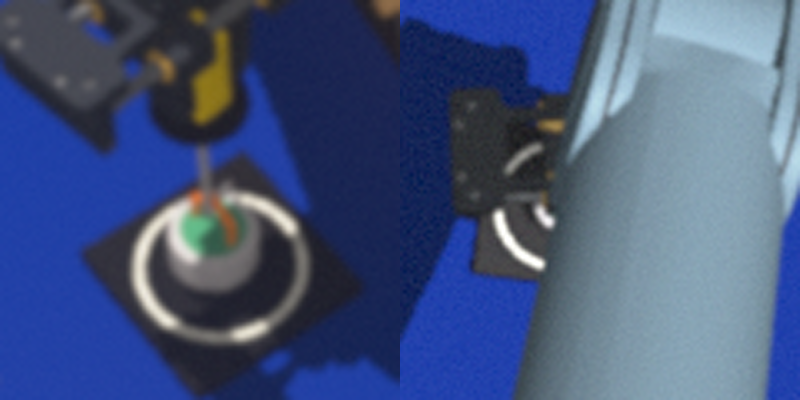

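{"api": "jog_arm", "payload": {"series": [{"fingers": -1,"delta_pos": [5,1,0],"twist": 0},{"fingers": -1,"delta_pos": [4,0,0],"twist": 0},{"fingers": -1,"delta_pos": [3,0,0],"twist": 0},{"fingers": -1,"delta_pos": [2,0,0],"twist": 0},{"fingers": -1,"delta_pos": [0,0,0],"twist": 0}]}}

```text
t: 22.75
ee_pos: [0.6123, -0.1195, 0.166]
tool_rot: [0.707, -0.012, 0.707, 0.012]
force: [-0.0, 0.2, -1.9]
grip_width: 0.226
```

```bash
python3 look.py i "(240,240,100)" "(320,170,120)" "(.613,-.1195,.168,92)"
```

```text
t 22.85 pos [ 0.6125 -0.1195  0.1663] toolx [ 0.0002 -0.     -1.    ] jaw(world deg) 92.0 grip 0.225 F [ 0.6202  0.1292 -2.7714] j1 -0.08 j7 1.89
 delta tool mm [-1.7016 -0.0236  0.5423] twist 0.0 (world cw ccw: twist=-dyaw)
```

View pics/z_i.png

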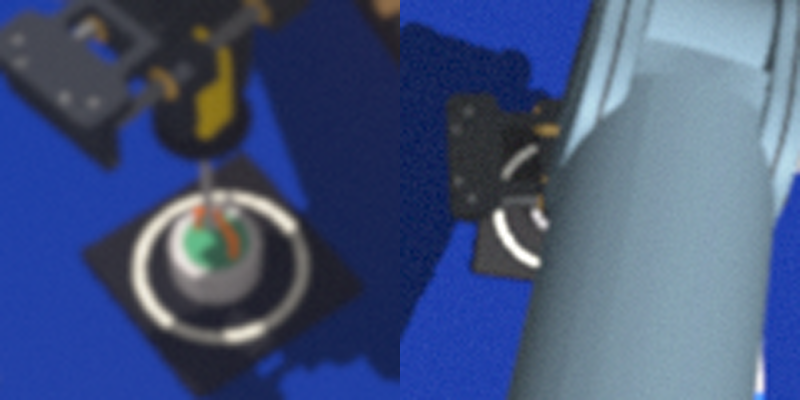

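Still hanging; force about -2.3 N. Lowering a little more.

{"api": "jog_arm", "payload": {"series": [{"fingers": -1,"delta_pos": [2,0,0],"twist": 0},{"fingers": -1,"delta_pos": [2,0,0],"twist": 0},{"fingers": -1,"delta_pos": [0,0,0],"twist": 0}]}}

```text
t: 23.22
ee_pos: [0.6125, -0.1197, 0.1623]
tool_rot: [0.707, -0.013, 0.707, 0.012]
force: [0.1, -0.2, -0.7]
grip_width: 0.226
```

{"api": "jog_arm", "payload": {"series": [{"fingers": -1,"delta_pos": [2,0,0],"twist": 0},{"fingers": -1,"delta_pos": [1,0,0],"twist": 0},{"fingers": -1,"delta_pos": [0,0,0],"twist": 0}]}}

```text
t: 23.6
ee_pos: [0.6123, -0.1194, 0.1591]
tool_rot: [0.707, -0.012, 0.707, 0.012]
force: [0.5, -0.3, -1.5]
grip_width: 0.226
```

```bash
python3 look.py j "(240,240,100)" "(320,170,120)" "(.613,-.1195,.168,92)"
```

```text
t 23.70 pos [ 0.6123 -0.1194  0.1592] toolx [-0.0001  0.0001 -1.    ] jaw(world deg) 92.0 grip 0.226 F [ 0.2964 -0.8766 -0.5962] j1 -0.08 j7 1.89
 delta tool mm [-8.8244 -0.1588  0.662 ] twist 0.0 (world cw ccw: twist=-dyaw)
```

View pics/z_j.png

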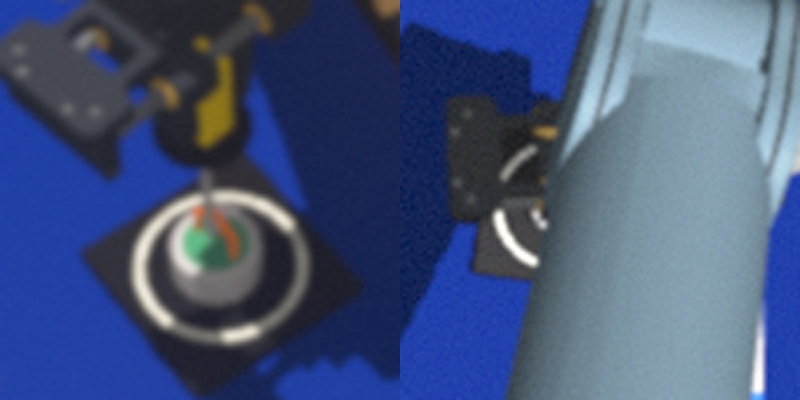

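Force returned to the unloaded hook's value and the disc kept the same position, so the holder is standing inside the circle. Dropping the hook 5 mm and backing out along -y.

{"api": "jog_arm", "payload": {"series": [{"fingers": -1,"delta_pos": [3,0,0],"twist": 0},{"fingers": -1,"delta_pos": [2,0,0],"twist": 0},{"fingers": -1,"delta_pos": [0,0,0],"twist": 0},{"fingers": -1,"delta_pos": [0,-4,0],"twist": 0},{"fingers": -1,"delta_pos": [0,-4,0],"twist": 0}]}}

```text
t: 24.32
ee_pos: [0.6127, -0.1275, 0.1542]
tool_rot: [0.707, -0.012, 0.707, 0.013]
force: [0.1, -0.4, -1.2]
grip_width: 0.223
```

```bash
python3 look.py k "(240,240,100)" "(320,170,120)" "(.613,-.1195,.154,92)"
```

```text
t 24.43 pos [ 0.6126 -0.1282  0.1543] toolx [ 0.0001 -0.0003 -1.    ] jaw(world deg) 92.0 grip 0.223 F [-0.7054 -0.2365 -0.9584] j1 -0.06 j7 1.90
 delta tool mm [0.2777 8.7169 0.6981] twist -0.0 (world cw ccw: twist=-dyaw)
```

View pics/z_k.png

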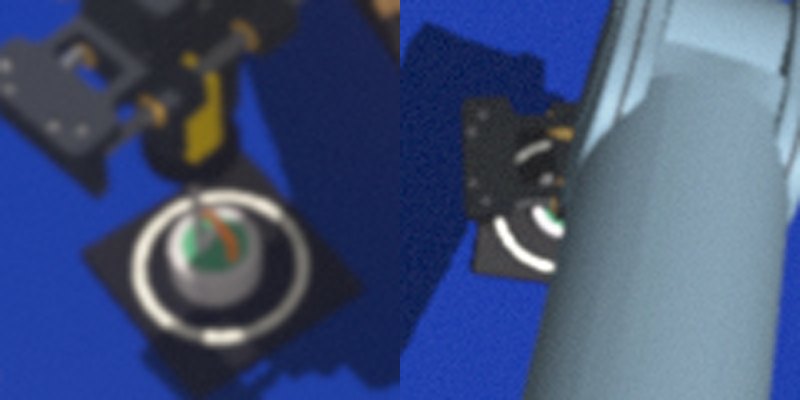

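The holder hasn't moved, and the hook is sliding out with no force. Continuing.

{"api": "jog_arm", "payload": {"series": [{"fingers": -1,"delta_pos": [0,-4,0],"twist": 0},{"fingers": -1,"delta_pos": [0,-4,0],"twist": 0},{"fingers": -1,"delta_pos": [0,-5,0],"twist": 0},{"fingers": -1,"delta_pos": [0,-5,0],"twist": 0},{"fingers": -1,"delta_pos": [0,-5,0],"twist": 0}]}}

```text
t: 25.05
ee_pos: [0.6134, -0.1509, 0.1542]
tool_rot: [0.707, -0.012, 0.707, 0.012]
force: [0.1, 0.0, -1.4]
grip_width: 0.225
```

```bash
python3 look.py l "(240,240,100)" "(320,170,120)" "(.613,-.1195,.154,92)"
```

```text
t 25.15 pos [ 0.6134 -0.1514  0.1543] toolx [ 0.0001 -0.0005 -1.    ] jaw(world deg) 92.0 grip 0.228 F [ 0.6262 -0.0039 -0.8553] j1 -0.02 j7 1.94
 delta tool mm [ 0.2523 31.9288  0.7159] twist -0.0 (world cw ccw: twist=-dyaw)
```

View pics/z_l.png

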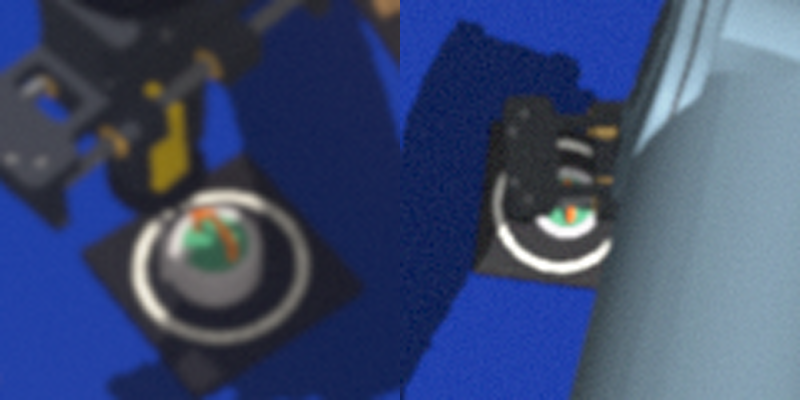

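The hook is out of the loop and the holder stands undisturbed. Raising it.

{"api": "jog_arm", "payload": {"series": [{"fingers": -1,"delta_pos": [-10,-4,0],"twist": 0},{"fingers": -1,"delta_pos": [-25,0,0],"twist": 0},{"fingers": -1,"delta_pos": [-35,0,0],"twist": 0},{"fingers": -1,"delta_pos": [-40,0,0],"twist": 0},{"fingers": -1,"delta_pos": [-15,0,0],"twist": 0}]}}

```text
t: 25.78
ee_pos: [0.6148, -0.1549, 0.2823]
tool_rot: [0.709, -0.013, 0.705, 0.012]
force: [0.9, 0.3, -0.9]
grip_width: 0.226
```

```bash
python3 look.py m "(220,200,150)" "(320,170,120)" "(.5704,.0922,.28,74)"
python3 - <<'E'
from meas import *
np.set_printoptions(precision=4,suppress=True)
S=cv2.imread("pics/s_g.png")
cv2.imwrite("pics/z14.png",cv2.resize(S[195:265,320:390],(600,600),interpolation=2))
E
```

```text
t 25.88 pos [ 0.6144 -0.1547  0.2808] toolx [ 0.0031 -0.0004 -1.    ] jaw(world deg) 92.0 grip 0.224 F [-0.4799  1.0302 -0.9798] j1 -0.05 j7 1.91
 delta tool mm [  0.6107 248.2798 -35.2644] twist 18.0 (world cw ccw: twist=-dyaw)
```

View pics/z_m.png

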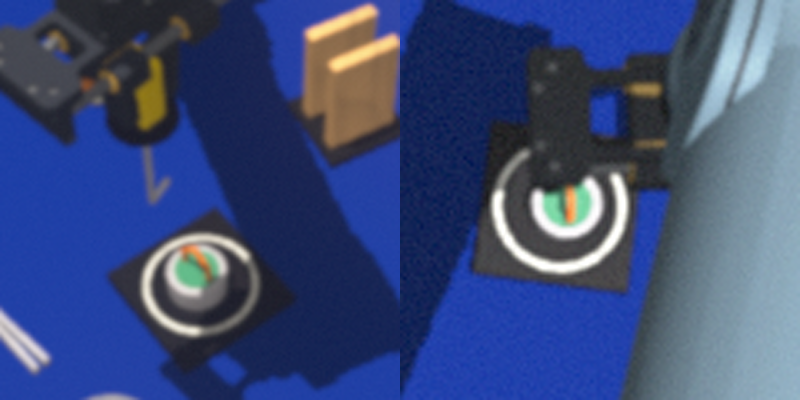

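View pics/z14.png

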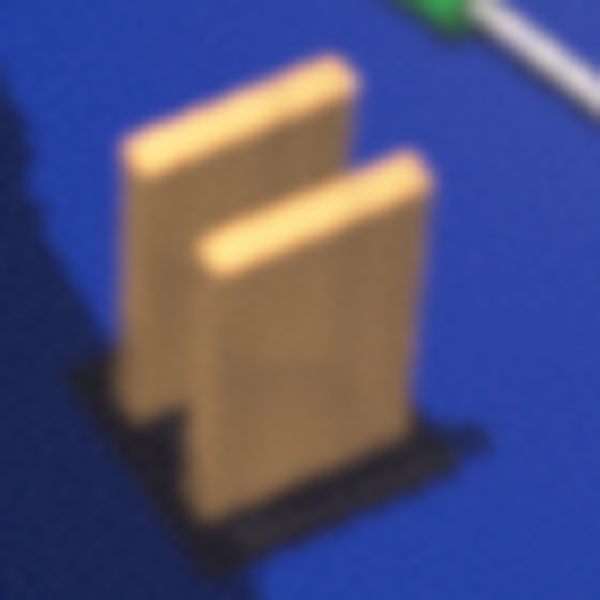

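The holder stands upright near the circle's centre and the rack's wall tops are now fully visible. I'll measure the rack's centre and yaw.

```bash
python3 - <<'E'
from meas import *
np.set_printoptions(precision=4,suppress=True)
c=lambda u,v:(320+u/8.571-.42,195+v/8.571-.42)
Z=.112
q=[onz("scene",c(*p),Z) for p in [(136,163),(346,70),(208,257),(421,165)]]
m=sum(q)/4;print(q,"centre",m)
for a,b in((0,1),(2,3)):
    d=q[b]-q[a];print(np.degrees(np.arctan2(d[1],d[0])),np.linalg.norm(d))
print(q[2]-q[0])
E
```

```text
[array([0.5484, 0.072 , 0.112 ]), array([0.5638, 0.1341, 0.112 ]), array([0.5833, 0.0627, 0.112 ]), array([0.5998, 0.124 , 0.112 ])] centre [0.5738 0.0982 0.112 ]
76.01294090274035 0.06400217022847131
74.88170878573979 0.0634611073468914
[ 0.0349 -0.0093  0.    ]
```

{"api": "jog_arm", "payload": {"series": [{"fingers": -1,"delta_pos": [0,40,-5],"twist": 0},{"fingers": -1,"delta_pos": [0,55,-8],"twist": 0},{"fingers": -1,"delta_pos": [0,55,-8],"twist": 0},{"fingers": -1,"delta_pos": [0,50,-7],"twist": 0},{"fingers": -1,"delta_pos": [0,35,-5],"twist": 0}]}}

```text
t: 26.5
ee_pos: [0.5706, 0.0821, 0.2773]
tool_rot: [0.706, -0.013, 0.708, 0.013]
force: [-0.7, 0.0, -1.0]
grip_width: 0.225
```

{"api": "jog_arm", "payload": {"series": [{"fingers": -1,"delta_pos": [0,12,-1],"twist": 0},{"fingers": -1,"delta_pos": [0,0,0],"twist": 8.5},{"fingers": -1,"delta_pos": [0,0,0],"twist": 8.3},{"fingers": -1,"delta_pos": [0,0,0],"twist": 0}]}}

```text
t: 27.0
ee_pos: [0.5708, 0.0896, 0.2784]
tool_rot: [0.701, 0.091, 0.702, -0.092]
force: [-0.2, -0.0, -0.9]
grip_width: 0.222
```

```bash
python3 look.py n "(300,140,120)" "(320,170,120)" "(.571,.094,.25,75.2)"
```

```text
t 27.10 pos [0.5709 0.0901 0.2787] toolx [-0.0008 -0.0008 -1.    ] jaw(world deg) 75.3 grip 0.230 F [ 0.228   0.1603 -0.9016] j1 -0.47 j7 1.19
 delta tool mm [28.6693  3.8235 -0.841 ] twist 0.1 (world cw ccw: twist=-dyaw)
```

View pics/z_n.png

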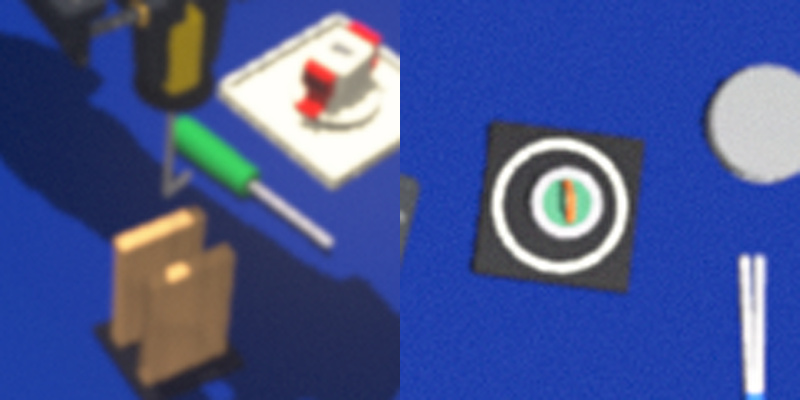

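The hook is above the slot, the holder is inside its circle, and the cap is in the tray. Descending into the rack.

{"api": "jog_arm", "payload": {"series": [{"fingers": -1,"delta_pos": [15,4,-0.5],"twist": 0},{"fingers": -1,"delta_pos": [20,0,0],"twist": 0},{"fingers": -1,"delta_pos": [20,0,0],"twist": 0},{"fingers": -1,"delta_pos": [20,0,0],"twist": 0},{"fingers": -1,"delta_pos": [20,0,0],"twist": 0}]}}

```text
t: 27.72
ee_pos: [0.571, 0.0953, 0.1825]
tool_rot: [0.701, 0.09, 0.702, -0.091]
force: [0.0, 0.0, -0.6]
grip_width: 0.224
```

```bash
python3 look.py o "(310,160,100)" "(320,170,120)" "(.571,.094,.127,75.2)"
```

```text
t 27.82 pos [0.5694 0.095  0.1812] toolx [-0.005  -0.0012 -1.    ] jaw(world deg) 75.3 grip 0.230 F [-0.5065  0.6202 -1.2832] j1 -0.45 j7 1.22
 delta tool mm [54.2207 -0.4459  2.0126] twist 0.1 (world cw ccw: twist=-dyaw)
```

View pics/z_o.png

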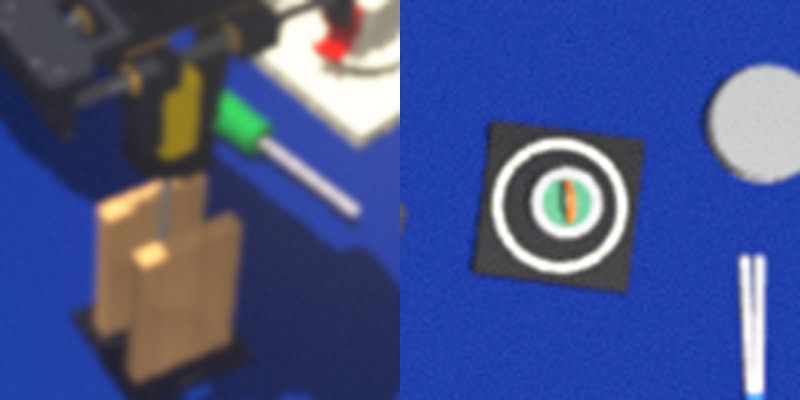

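The wire is between the walls with no contact. Lowering onto the tops.

{"api": "jog_arm", "payload": {"series": [{"fingers": -1,"delta_pos": [20,0,0.5],"twist": 0},{"fingers": -1,"delta_pos": [18,0,0],"twist": 0},{"fingers": -1,"delta_pos": [10,0,0],"twist": 0},{"fingers": -1,"delta_pos": [3,0,0],"twist": 0},{"fingers": -1,"delta_pos": [0,0,0],"twist": 0}]}}

```text
t: 28.45
ee_pos: [0.5722, 0.0951, 0.1334]
tool_rot: [0.701, 0.091, 0.701, -0.091]
force: [0.6, -0.2, -1.1]
grip_width: 0.224
```

{"api": "jog_arm", "payload": {"series": [{"fingers": -1,"delta_pos": [1.5,0,0],"twist": 0},{"fingers": -1,"delta_pos": [0,0,0],"twist": 0}]}}

```text
t: 28.7
ee_pos: [0.5721, 0.0951, 0.132]
tool_rot: [0.701, 0.091, 0.701, -0.091]
force: [-0.7, 0.2, -0.7]
grip_width: 0.224
```

{"api": "jog_arm", "payload": {"series": [{"fingers": -1,"delta_pos": [2,0,0],"twist": 0},{"fingers": -1,"delta_pos": [1.5,0,0],"twist": 0},{"fingers": -1,"delta_pos": [0,0,0],"twist": 0}]}}

```text
t: 29.08
ee_pos: [0.5718, 0.0951, 0.1281]
tool_rot: [0.701, 0.091, 0.701, -0.091]
force: [-0.3, -0.4, -0.4]
grip_width: 0.222
```

{"api": "jog_arm", "payload": {"series": [{"fingers": -1,"delta_pos": [1.2,0,0],"twist": 0},{"fingers": -1,"delta_pos": [0,0,0],"twist": 0}]}}

```text
t: 29.32
ee_pos: [0.5721, 0.0951, 0.1272]
tool_rot: [0.701, 0.091, 0.701, -0.091]
force: [-0.9, 0.4, 1.6]
grip_width: 0.226
```

Contact at 0.1272 (force +1.6 N), the same height as when I gripped it. Releasing.

{"api": "jog_arm", "payload": {"series": [{"fingers": -0.3,"delta_pos": [0,0,0],"twist": 0},{"fingers": 1,"delta_pos": [0,0,0],"twist": 0},{"fingers": 1,"delta_pos": [0,0,0],"twist": 0},{"fingers": 1,"delta_pos": [0,0,0],"twist": 0},{"fingers": 1,"delta_pos": [0,0,0],"twist": 0}]}}

```text
t: 29.95
ee_pos: [0.572, 0.0951, 0.127]
tool_rot: [0.701, 0.091, 0.701, -0.091]
force: [-0.2, -0.8, 0.1]
grip_width: 0.769
```

{"api": "jog_arm", "payload": {"series": [{"fingers": 1,"delta_pos": [0,0,0],"twist": 0},{"fingers": 1,"delta_pos": [0,0,0],"twist": 0}]}}

```text
t: 30.2
ee_pos: [0.5719, 0.0951, 0.127]
tool_rot: [0.701, 0.091, 0.701, -0.091]
force: [0.3, -0.1, 0.6]
grip_width: 0.986
```

```bash
python3 look.py p "(310,160,100)" "(320,170,120)" "(.571,.094,.127,75.2)"
```

```text
t 30.30 pos [0.572  0.0951 0.127 ] toolx [ 0.  0. -1.] jaw(world deg) 75.2 grip 0.998 F [-0.149  -0.6743  0.7462] j1 -0.43 j7 1.24
 delta tool mm [ 0.0463 -1.2759 -0.6498] twist 0.0 (world cw ccw: twist=-dyaw)
```

View pics/z_p.png

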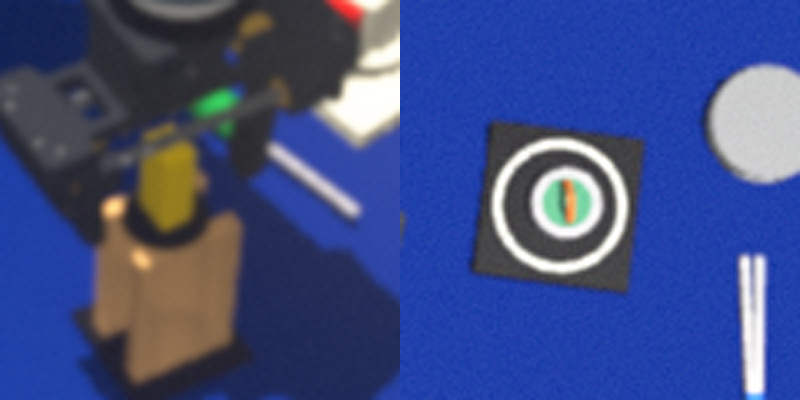

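The hook hangs upright with its collar on the walls and the fingers are clear. Raising and backing the arm away, out of both views, for a final check.

{"api": "jog_arm", "payload": {"series": [{"fingers": 1,"delta_pos": [-15,0,0],"twist": 0},{"fingers": 1,"delta_pos": [-30,0,0],"twist": 0},{"fingers": 1,"delta_pos": [-45,0,0],"twist": 0},{"fingers": 1,"delta_pos": [-50,0,0],"twist": 0},{"fingers": 1,"delta_pos": [0,0,-40],"twist": 0}]}}

```text
t: 30.92
ee_pos: [0.5372, 0.1048, 0.2722]
tool_rot: [0.705, 0.093, 0.698, -0.091]
force: [-0.2, 0.1, -0.4]
grip_width: 1.004
```

{"api": "jog_arm", "payload": {"series": [{"fingers": 1,"delta_pos": [0,0,-50],"twist": 0},{"fingers": 1,"delta_pos": [0,-55,-20],"twist": 0},{"fingers": 1,"delta_pos": [0,-55,0],"twist": 0},{"fingers": 1,"delta_pos": [0,-55,0],"twist": 0},{"fingers": 1,"delta_pos": [0,0,0],"twist": 0}]}}

```text
t: 31.55
ee_pos: [0.4225, -0.0401, 0.2681]
tool_rot: [0.701, 0.094, 0.7, -0.093]
force: [0.7, -0.5, -0.9]
grip_width: 0.999
```

```bash
python3 look.py q "(310,160,100)" "(100,180,220)" "(.571,.094,.127,75.2)"
```

```text
t 31.65 pos [ 0.4238 -0.0364  0.2678] toolx [ 0.0015  0.0008 -1.    ] jaw(world deg) 75.2 grip 1.000 F [-0.2153 -0.044   0.9162] j1 -0.39 j7 1.35
 delta tool mm [141.1702 163.5892 108.6916] twist -0.0 (world cw ccw: twist=-dyaw)
```

View pics/s_q.png

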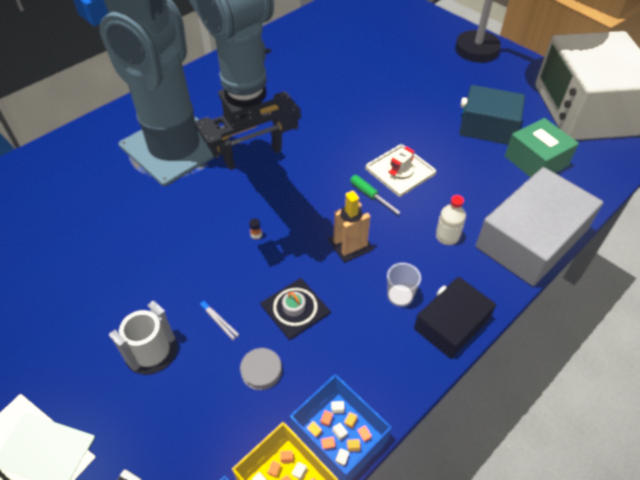

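View pics/t_q.png

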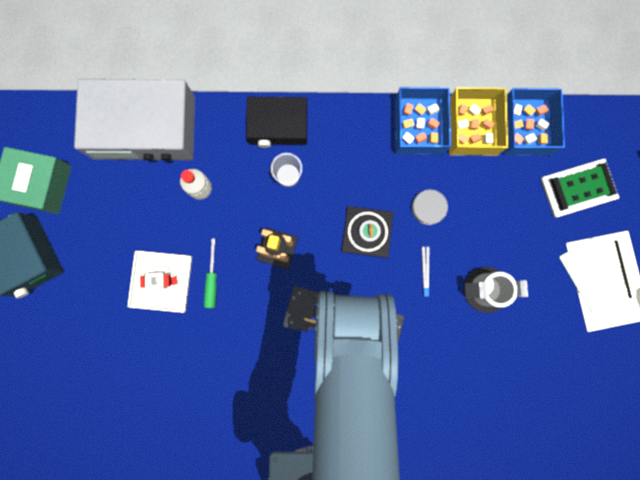

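Both views are clear. The cap is at (158,281) in the tray, the holder at (370,231) in its circle and the hook at (274,242) in its rack. The bystanders are where they began. One quick numeric check.

```bash
python3 - <<'E'
from meas import *
np.set_printoptions(precision=4,suppress=True)
for n in("top","scene"):
    a=cv2.imread(f"pics/{'t' if n=='top' else 's'}_q.png");H=cv2.cvtColor(a,cv2.COLOR_BGR2HSV).astype(int);h,s,v=H[...,0],H[...,1],H[...,2]
    def cen(m,b):
        w=np.zeros_like(m);w[b[1]:b[3],b[0]:b[2]]=m[b[1]:b[3],b[0]:b[2]];p=np.argwhere(w)[:,::-1];return p.mean(0),len(p)
    B={"top":((355,215,385,247),(262,230,286,256),(130,255,190,310)),"scene":((275,285,315,330),(340,185,362,222),(368,146,434,192))}[n]
    g,_=cen((h>40)&(h<90)&(s>60),B[0]);y,_=cen((h>22)&(h<34)&(s>150)&(v>215),B[1]);r,_=cen(((h<6)|(h>174))&(s>150),B[2])
    print(n,"holder top",onz(n,g,.036),"handle",onz(n,y,.172),"cap reds(z~.048)",onz(n,r,.048))
E
```

```text
top holder top [ 0.6092 -0.1156  0.036 ] handle [0.5693 0.0958 0.172 ] cap reds(z~.048) [0.4922 0.3503 0.048 ]
scene holder top [ 0.6129 -0.1187  0.036 ] handle [0.5739 0.0929 0.172 ] cap reds(z~.048) [0.4996 0.3437 0.048 ]
```

```bash
python3 -c "
from workcell import *
print(close_job())"
```

```text
the job is handed in; nothing more can be done
None
```

I finished every step of the task and handed the job in at about 31.7 s of the 72 s allowed. `close_job()` gives no verdict, so what follows rests on my own checks.

- **Cap:** I squeezed both buttons, lifted the cap off and stood it upright in the tray. The gripper let go about 1 mm from the tray's measured centre. The final picture shows it standing near the middle with its buttons out.
- **Holder:** I drew it out by the loop with the hook and set it on the stage with the hook still in the loop. It measured within about 4 mm of the circle's centre in both views and looked upright. Nothing but the hook was seen to touch it.
- **Hook:** It hangs in its rack, with the collar touching the tops at the same height as when I gripped it. It is within about 3 mm of where it started and well inside the limits for the slot.
- **Bystanders:** All look unmoved in the final views.

**Where the measurements disagreed:**
- The two cameras differ by about 4–5 mm in x throughout, so I used their average. The arm's contacts matched that average.
- The final colour check put the cap at y of about 0.35, against 0.368 at release. I put this down to only the nearer red button being fully visible, and did not re-measure it.

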